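# Put the collet back in its latched box

### The arm

A 6-joint arm with a two-finger parallel gripper is mounted at the origin on the work surface. World frame = base frame: x ahead of the robot, y to its left, z up, the work surface at z = 0. Lengths are in mm, angles in degrees, forces in N, time in s.
With the tool pointing down it reaches from about 350 to 850 mm from the base axis. Payload 8.1 kg.
Tool frame: the origin (TCP) lies between the finger pads; the fingertips stand ahead of it and the grasp point (between the pads) lies 2 mm behind it (nose_length is the z of the fingertips in the tool frame, in mm); z points along the fingers, y is the direction in which the jaws open and shut (so a half turn about z gives the same grasp; the last joint's range is limited). The gripper opens to 85 mm and grips with 20 to 120 N. Pads are 22 mm wide; open, the fingers measure 114 mm over their backs; the gripper's body (76 mm by 85 mm) begins 54 mm behind the grasp point. The pads swing forward as they close: fully open they stand 13 mm farther back than shut.
Start: joints at [62.429, 7.471, 85.268, -0, 87.261, -4.893], TCP at [231.307, 553.626, 223.192] pointing down, gripper open.
Joint ranges: [-169.43, 169.43], [-51.17, 129.36], [1.28, 143.12], [-76.62, 256.62], [0, 156.53], [-152.29, 152.29]. Speed limits (degrees/s): [136.94, 136.94, 159.86, 180, 180, 180].

### API

Orientations are given as [roll, pitch, yaw] about the fixed x, y, z axes, in that order (R = Rz(yaw) Ry(pitch) Rx(roll)).
In Python, from bench import * gives the robot as it stands.
- The arm moves only by the tool jog_arm, never from a script. Its argument "plan" is a list of rows, each a list of 3 entries, a list of its own where there are three numbers: the turn, a rotation vector about the tool's x, y, z in degrees, then the shift along the tool's x, y, z in m, then the gripper's target within -1 to 1 (fully open at 1, half-way at 0, shut at -1). A call has 1 to 12 rows; each row is the pose to reach, as a shift and turn from the pose commanded when the call began, along the tool's axes at that moment; what a row does not reach only later rows make up. A row lasts 1/8 s, in which the tool goes at most 62.5 mm and 10.7 degrees, less where a joint would pass 70% of its speed; a pose out of reach is approached as far as the arm can. A call with a gripper value outside its range is refused whole. The fingers move at their own pace and stop on an object; "force" is the grip in N (left out, the last holds). Time passes only in rows, so rows that repeat a pose let the fingers close. It gives the time, the measured TCP pose, the force and the opening at its end, in the units of the state.
- sense(): the state, without advancing time (a new reading comes with each control period).
- snapshot(name): name is "side" or "top" or "wrist"; returns (picture, depth): 384x512x3 uint8, blue, green, red; 384x512 float32, mm along the optical axis (not along the pixel's ray), 0 where there is no reading.
- camera_info(name): a dict with "fov_y" (degrees; the focal length in pixels is half the picture's height over the tangent of half this angle, whatever the lens; pixels are square), "cx", "cy" (the principal point, pixels), "origin" and "orientation" of the camera in the world. Camera axes: x right, y down, z forward; pixel columns grow to the right and rows downward; lengths in mm; the calibration is good to about 2 mm. A picture is of the moment at which its call begins: read the wrist's pose just before it. camera_info takes no time and is no camera call; for the wrist camera it gives the pose at the moment of the call.
- hand_in(): hands the job in, once; it reports no verdict.
The state is a dict: "time": time; "joint_pos": joint angles; "qd": joint speeds; "joint_efforts": joint torques, N m; "tool_pos": TCP position; "tcp_rot": TCP orientation; "ft_force": force on the tool from outside, world axes, zero at the start; "wrist_torque": the same for the moment, N m; "finger_gap": finger opening in mm.
Only numpy, scipy, OpenCV 4.12 (cv2) and the standard library are available. Lean on these libraries where they do the work, as an engineer would, in place of code of your own. Each camera call takes 0.05 s, during which the arm holds its last target.

### The job

The collet standing on the bench belongs in the empty seat of the collet box. Press the clear cover down at its thumb pad until the push-push latch lets go and it springs open, stand the collet fully home in the empty seat, then bring the cover down and press it in so that it latches flush and stays shut by itself. Handle the cover gently and press it by feel, since its little plastic latch breaks if leaned on hard, and leave the other collets and tools where they are.

Things in the scene. Friction and masses are not known exactly. Their poses are not given: they have to be found in the camera images.
- box: Grey steel collet box fixed to the bench, 196 (x) x 150 (y) x 86 mm high, 3 mm walls, clear cover set into its top. Origin: centre of its underside; y points to its hinge side, z up. Inside, a wooden rack (top 33 mm over the bench) has three seats in a row: x = -56, 0, 56, y = 8 mm. The latch fills the last 30 mm before the wall opposite the hinge, x = -30 to 30 mm, 30 to 70 mm over the bench
- hinge (a point): Middle of the cover's hinge line, which runs along the box's x axis at y = 70.5, z = 88.5 mm in the box's frame
- cover (a joint): Opening angle of the clear cover (plate 190 x 139 x 4 mm, top 2.5 mm below the hinge line; a white latch tongue hangs 47 mm below it under the pad). 2.2 = fully open, leaning outwards 36 degrees past upright; 0 to 0.02 = latched (the latch is fitted up to 2 mm higher or lower from box to box). A damped spring (0.6 N m at 0, 0.05 at 2.2) swings the freed cover fully open in about 3 s
- press_pad (a point): Centre of the cover's thumb pad, a flat black rubber disc 26 mm across, 124.5 mm from the hinge, 86 to 88 mm over the bench when latched. Push-push latch: pressed below its latched rest by 3 to 11.5 mm (each box differs, unseen) it frees the cover; to relatch, press 1.5 mm deeper than that and let up. Resists with 2 to 6 N, then a hard stop 2.5 mm past the freeing depth. Breaks over 15 N there
- collet_mid (a point): Centre (32 mm up) of the loose steel collet standing on the bench: 64 mm tall, 0.15 to 0.3 kg, body 32 mm across, foot tapered over 4 mm, the top 8 mm a head 37 mm across with a 6 mm cone under it. z = its axis, up. Seated, 39 mm of it stand out of the rack: grip it near its top so that the fingertips stay clear of the rack
- seat (a point): Centre of the floor of the empty seat, a round hole 34 mm wide, 25 mm deep, with a 2 mm chamfer, its floor 8 mm over the bench. A collet that is home has its foot here and its centre 32 mm higher. It may be any of the three seats
- stored_a_mid (a point): Centre of a stored collet, same shape, in one of the other seats: leave it
- stored_b_mid (a point): Centre of the other stored collet: leave it
- oil_bottle: White plastic oil bottle 56 mm across, 150 mm tall, standing on the bench; origin: centre of its underside. Leave it
- chuck_key: Steel T-shaped chuck key lying on the bench, stem 95 mm along its x, crossbar 110 mm along its y, 16 mm high. Leave it

How it is judged (in metres and radians):
On the way, in this order (a step that is already met when the one before it is completed fails the run):
1. the latch has let go and the cover stands open (value of joint cover above 1.3 rad), for 0.2 s.
2. the collet stands fully home in the empty seat, let go (horizontal distance between collet_mid and seat below 0.005 m and z of collet_mid in the frame of seat below 0.035 m and contact force between the fingers and collet below 0.2 N), for 0.2 s.
3. the cover is shut and held by its latch alone (value of joint cover between -0.02 and 0.035 rad and contact force between each of the arm, the fingers and cover below 0.2 N), for 0.4 s.
At the end, for the whole second after the job is handed in: The cover is shut and stays latched by itself (its angle below 0.035 rad) with the collet under it upright and at rest in the empty seat, home to within 3 mm in height and 5 mm sideways (value of joint cover between -0.02 and 0.035 rad and horizontal distance between collet_mid and seat below 0.005 m and z of collet_mid in the frame of seat below 0.035 m and angle between collet_mid's own z axis and vertical below 0.1 rad and linear speed of collet below 0.01 m/s); the robot touches nothing.
It fails at once if the cover is pressed with more than 15 N where the latch takes the load (nearly shut) (value of joint cover below 0.3 rad and contact force between any of the fingers, the arm and cover above 15 N).
It fails at once if the thin cover is knocked or forced with more than 30 N (contact force between any of the fingers, the arm and cover above 30 N).
It fails at once if a stored collet is lifted or pushed out of its seat (distance of any of stored_a_mid, stored_b_mid from where it was at the start of the episode above 0.012 m).
It fails at once if the oil bottle or the chuck key is disturbed (distance of any of oil_bottle, chuck_key from where it was at the start of the episode above 0.02 m).
It also fails if it takes over 72 s, if anything falls off the work surface, if the arm or the gripper's body presses on something with over 40 N, if the wrist force passes 120 N, or if a joint passes its speed limit or range.

## Working session

There is one attempt and no reset: what is moved stays moved. The work goes in short steps, Python scripts to look and compute and a tool call to move; the robot and the scene stay as the last step left them, time stands still between calls to the robot, and variables do not carry over. Pictures are saved under pics/ and viewed, and the job is handed in when it is done.

Besides the shell and the picture viewer there is one more tool, called after "Call:" in YAML: its name, and indented under it one key for each argument. jog_arm: Moves the arm, as the interface text tells. Its arguments: {"type":"object","properties":{"plan":{"type":"array","items":{"type":"array"}},"force":{"type":"number"}},"required":["plan"]}

```bash
ls; mkdir -p pics; cat > look.py <<'E'
from bench import *
import cv2,sys,numpy as np
def shot(n,f):
    ci=camera_info(n); p,d=snapshot(n); cv2.imwrite(f'pics/{f}.png',p); np.savez(f'pics/{f}.npz',p=p,d=d,**{k:np.array(v) for k,v in ci.items()}); return p,d,ci
E
python3 - <<'E'
from look import *
print(sense())
for n in ('side','top','wrist'):
    p,d,ci=shot(n,n+'0'); print(n,ci,d.min(),d.max())
E
```

```text
pics
{'time': 0.0, 'joint_pos': array([ 6.24296429e+01,  7.51458949e+00,  8.53283122e+01, -5.84559020e-04,
        8.72609900e+01, -4.89205524e+00]), 'qd': array([-0.01861072,  0.02373214, -0.05811253,  0.05784697, -0.04688486,
        0.04160967]), 'joint_efforts': array([-1.63998877e-03, -5.69410193e+01, -5.00548124e+01, -1.61601483e-04,
        1.51403347e-02,  5.54200824e-06]), 'tool_pos': array([231.05084036, 553.13073389, 222.15911163]), 'tcp_rot': array([-1.79896437e+02, -8.27803348e-03,  1.57321719e+02]), 'ft_force': array([-0.69609748,  0.11072865,  0.26390497]), 'wrist_torque': array([ 0.0043354 , -0.04159893, -0.05417468]), 'finger_gap': 85.39923485311866}
side {'fov_y': 47.26564669782203, 'cx': 256.30871041696884, 'cy': 188.79498855176595, 'origin': array([ 207.02932819, -554.47106476,  839.72862485]), 'orientation': array([-140.44722525,    0.50143245,  -45.79199155])} 0.0 2924.916
top {'fov_y': 54.84823461217185, 'cx': 258.9111670617378, 'cy': 189.11925500620887, 'origin': array([ 459.55756823, -115.2147195 ,  861.99758203]), 'orientation': array([-1.67785639e+02,  1.26219117e-02, -8.98986059e+01])} 0.0 1848.3688
wrist {'fov_y': 68.77091721922079, 'cx': 254.29571198974855, 'cy': 194.92280607449624, 'origin': array([165.89079293, 579.70379894, 373.68977074]), 'orientation': array([1.64061647e+02, 9.73319310e-02, 6.73790808e+01])} 0.0 1344.5988
```

View pics/side0.png

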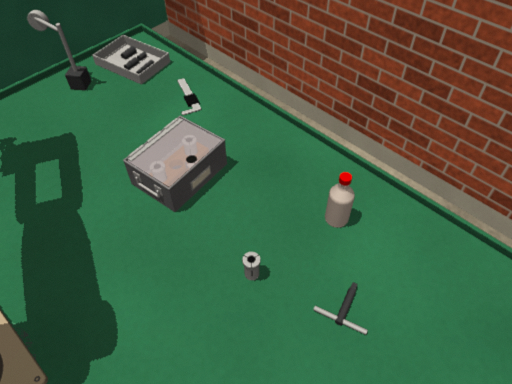

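View pics/top0.png

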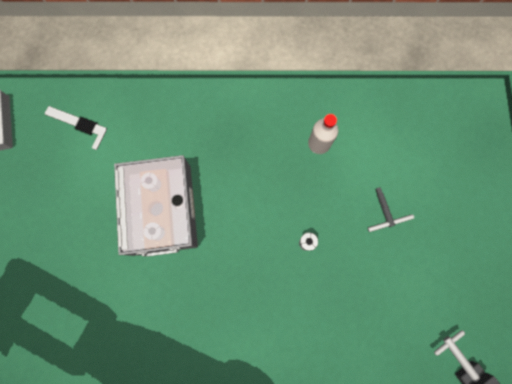

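View pics/wrist0.png

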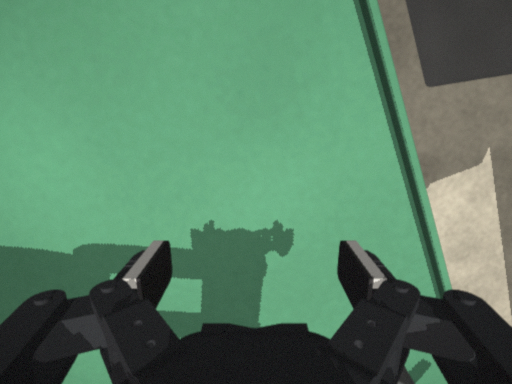

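The side and top views show the box with its pad at top px (177,200), and stored collets at (149,181) and (152,231), so the middle seat is empty. The loose collet is at (309,241). The hinge is on the left, toward world +y.

```bash
cat > geo.py <<'E'
import numpy as np,cv2
from scipy.spatial.transform import Rotation as R
class V:
    def __init__(s,f):
        z=np.load(f'pics/{f}.npz'); s.p=z['p'];s.d=z['d'];s.o=z['origin'];s.R=R.from_euler('xyz',z['orientation'],degrees=True).as_matrix()
        s.cx=float(z['cx']);s.cy=float(z['cy']);s.f=192/np.tan(np.radians(float(z['fov_y'])/2))
    def ray(s,u,v):
        return s.R@np.array([(u-s.cx)/s.f,(v-s.cy)/s.f,1.])
    def plane(s,u,v,z):
        r=s.ray(u,v); return s.o+r*(z-s.o[2])/r[2]
    def pt(s,u,v):
        return s.o+s.ray(u,v)*s.d[int(round(v)),int(round(u))]
    def cloud(s):
        v,u=np.mgrid[0:384,0:512]; k=np.stack([(u-s.cx)/s.f,(v-s.cy)/s.f,np.ones_like(u,float)],-1)*s.d[...,None]
        return k@s.R.T+s.o
    def proj(s,P):
        q=s.R.T@(np.asarray(P)-s.o); return s.cx+s.f*q[0]/q[2],s.cy+s.f*q[1]/q[2]
def tri(a,pa,b,pb):
    ra,rb=a.ray(*pa),b.ray(*pb); A=np.stack([ra,-rb],1); t=np.linalg.lstsq(A,b.o-a.o,rcond=None)[0]
    x,y=a.o+ra*t[0],b.o+rb*t[1]; return (x+y)/2,np.linalg.norm(x-y)
def blobs(m,mn=15):
    n,l,st,c=cv2.connectedComponentsWithStats(m.astype(np.uint8)); return [(c[i].round(1),st[i]) for i in range(1,n) if st[i][4]>=mn]
E
python3 - <<'E'
from geo import *
for n in ('top0','side0'):
    V_=V(n); g=V_.p.max(2)
    print(n,'dark'); [print(c,s, V_.pt(*c).round(1)) for c,s in blobs(g<35,20) if s[4]<800]
    im=V_.p
    w=(im.min(2)>150); print('white'); [print(c,s,V_.pt(*c).round(1)) for c,s in blobs(w,20) if s[4]<3000]
t=V('top0');c=t.cloud();
# heights in box region
for (a,b,cc,d) in [(105,205,145,265),(295,325,225,260),(300,345,105,160)]:
    q=c[cc:d,a:b]; m=(q[...,2]>6)&(q[...,2]<200); print(q[m].min(0),q[m].max(0))
big=cv2.resize(t.p[140:270,100:330],None,fx=3.4,fy=3.4,interpolation=cv2.INTER_CUBIC);cv2.imwrite('pics/topz.png',big)
s=V('side0');cv2.imwrite('pics/sidez.png',cv2.resize(s.p[100:300,110:290],None,fx=3,fy=3,interpolation=cv2.INTER_CUBIC))
E
```

```text
top0 dark
[ 85.2 125.6] [ 77 119  16  15 120] [803.6 312.3   6.7]
[460.1 372.5] [457 370   8   6  29] [ 245.9 -542.7   11.4]
[482.8 378.7] [472 374  19  10  76] [ 243.3 -569.6   47. ]
white
[395.   20.6] [389  17  14   9  51] [1661.7 -785.3 -749.3]
[501.5  40.6] [498  38   8   6  24] [ 1552.2 -1297.   -750. ]
[68.3 43.3] [65 41  8  6 27] [1537.7  819.2 -755.5]
[475.1  48.9] [466  41  19  16 100] [ 459.6 -115.2  862. ]
[395.3  54.3] [390  51  10   8  41] [1476.6 -772.7 -749.2]
[486.8  56.9] [478  52  16  10  79] [ 1465.4 -1215.5  -752.4]
[507.5  67. ] [504  64   8   6  33] [ 1411.1 -1307.3  -751.4]
[  0.7 126.4] [  0 102   3  42  88] [790.5 499.8  33.3]
[ 61.5 115.5] [ 45 106  34  20 310] [831.5 375.5   3.4]
[324.4 132.4] [314 121  24  21 306] [ 747.  -255.2  110.9]
[ 98.1 135.1] [ 92 125  14  25 185] [780.1 279.6   3.9]
[403.5 219.1] [394 215  20   9  79] [ 573.2 -448.6   12.5]
[378.5 226.6] [369 223  20   9  81] [ 556.4 -391.4    7.4]
[308.9 241.3] [301 233  17  18 198] [ 518.2 -222.1   63.1]
[457.9 354.1] [435 332  43  48 413] [ 288.2 -528.1   39.4]
side0 dark
[128.4  54.3] [122  5
[... 781 characters left out ...]
31  12  11  21] [590.1 179.1  94.1]
[188.8 164.7] [185 162   9   6  34] [590.2  46.8  89. ]
[147.6 188.9] [139 183  18  13  30] [498.4  99.9  36.3]
[339.4 195.2] [331 187  18  16 192] [ 746.  -268.6  107.6]
[253.7 257.8] [245 252  15  15  87] [ 527.1 -226.3   65.5]
[246.  261.8] [243 257   8  10  45] [ 509.7 -221.7   65.6]
[324.9 312.2] [314 306  23  13  74] [ 558.6 -392.1   12.2]
[354.7 326.3] [343 320  24  13  82] [ 576.4 -451.5   11.4]
[487.11873136  26.11353952   6.02193638] [702.49589662 200.45742036  94.506072  ]
[ 499.90238794 -237.68383994    6.72766347] [ 536.33628463 -203.15371407   65.88194703]
[ 731.78004974 -287.26115819    6.43093794] [ 784.44507595 -232.4600284   151.31929347]
```

View pics/topz.png

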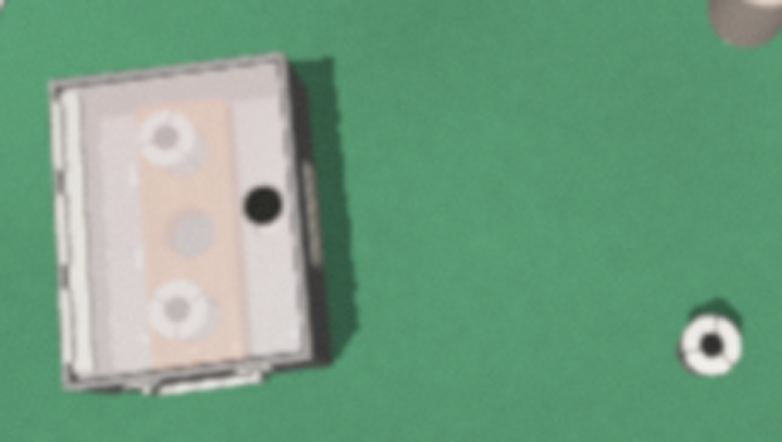

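View pics/sidez.png

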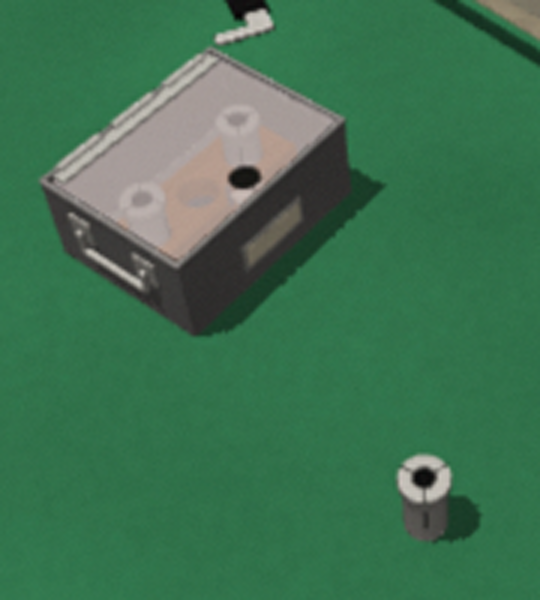

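```bash
python3 - <<'E'
from geo import *
t=V('top0');s=V('side0')
Z=lambda x,y:(x/3.4+100-.35,y/3.4+140-.35)
Y=lambda x,y:(x/3+110-.33,y/3+100-.33)
C=[t.plane(*Z(*q),86) for q in [(50,82),(284,55),(322,362),(67,388)]]
print(np.round(C,1)); 
for i in range(4): d=C[(i+1)%4]-C[i]; print(np.linalg.norm(d),np.degrees(np.arctan2(d[1],d[0])))
S=[s.plane(*Y(*q),86) for q in [(212,50),(347,121),(182,267),(42,183)]]
print(np.round(S,1)); print(np.mean(C,0),np.mean(S,0))
m=(t.p.max(2)<60);b=[x for x in blobs(m,20) if abs(x[0][0]-177)<6 and abs(x[0][1]-200)<6];print(b,)
pp=(176.9,200.2) if not b else b[0][0]
print('pad',t.plane(*pp,87),s.plane(190.9,158.7,87),tri(t,pp,s,(190.9,158.7)), t.pt(*pp))
for n,a,b in [('hole',(308.9+.3,241.3),(251,258.8)),]:
    print(n,tri(t,Z(711,345),s,Y(424,478)),t.plane(308.9,241.3,64))
print('sA',tri(t,Z(165,137),s,Y(238,119)),'sB',tri(t,Z(180,309),s,Y(142,200)))
print('seat',tri(t,Z(190,232),s,Y(198,192)),t.plane(*Z(190,232),33))
E
```

```text
[[683.5 200.2  86. ]
 [701.8  51.1  86. ]
 [506.2  19.1  86. ]
 [490.3 173.6  86. ]]
150.22553382529586 -83.00169437704147
198.2055186833018 -170.70068341041153
155.29655610891814 95.88664571091721
195.05460719519976 7.854902899369708
[[686.9 195.5  86. ]
 [707.4  47.6  86. ]
 [516.   23.2  86. ]
 [493.6 170.4  86. ]]
[595.44087672 111.00221192  86.        ] [600.98755245 109.17904686  86.        ]
[(array([176.9, 199.9]), array([173, 196,   9,   9,  61], dtype=int32))]
pad [603.52921729  59.86501974  87.        ] [607.21500013  59.60612727  87.        ] (array([604.54844565,  58.53625983,  89.25956826]), np.float64(3.3069882266573423)) [603.5309407   59.86711552  86.99072293]
hole (array([ 520.24354501, -222.74350335,   63.7497449 ]), np.float64(3.881303102025528)) [ 518.17042614 -221.96808092   64.        ]
sA (array([652.82809295, 127.1182875 ,  72.50540958]), np.float64(5.005491724228006)) sB (array([541.06453821, 110.54325098,  73.62530211]), np.float64(3.329691596156248))
seat (array([596.48532658, 118.55772039,  33.62275113]), np.float64(3.5186449398418587)) [595.06844581 119.62230072  33.        ]
```

```bash
cat > go.py <<'E'
import sys,numpy as np
from bench import *
from scipy.spatial.transform import Rotation as R
s=sense(); np.set_printoptions(suppress=True,precision=2)
Rt=R.from_euler('xyz',s['tcp_rot'],degrees=True)
x,y,z,yaw=map(float,sys.argv[1:5])
Rg=R.from_euler('xyz',[180,0,yaw],degrees=True)
print('shift m',(Rt.inv().apply(np.array([x,y,z])-s['tool_pos'])/1000).round(4),'turn',(Rt.inv()*Rg).as_rotvec(degrees=True).round(2),'t',s['time'],s['tool_pos'],s['tcp_rot'],s['ft_force'],s['finger_gap'],s['joint_pos'])
E
python3 go.py 604 59 230 187.5; python3 -c "
import bench;print([n for n in dir(bench) if n[0]!='_']); print(getattr(bench,'nose_length',None), getattr(bench,'NOSE_LENGTH',None))"
```

```text
shift m [-0.53 -0.31 -0.01] turn [ -0.08  -0.03 -30.18] t 0.15 [231.13 553.24 222.39] [-179.92   -0.01  157.32] [-0.09 -0.47 -0.29] 85.44711726143365 [62.43  7.51 85.31 -0.   87.26 -4.89]
['PlanningError', 'camera_info', 'hand_in', 'nose_length', 'sense', 'snapshot']
17.0 None
```

Call:
jog_arm:
  plan:
    - [[0, 0, -10], [-0.045, -0.026, -0.001], -1]
    - [[0, 0, -20], [-0.09, -0.053, -0.002], -1]
    - [[0, 0, -30.2], [-0.14, -0.082, -0.003], -1]
    - [[0, 0, -30.2], [-0.19, -0.111, -0.004], -1]
    - [[0, 0, -30.2], [-0.24, -0.14, -0.005], -1]
    - [[0, 0, -30.2], [-0.29, -0.17, -0.006], -1]
    - [[0, 0, -30.2], [-0.34, -0.199, -0.007], -1]
    - [[0, 0, -30.2], [-0.39, -0.228, -0.008], -1]
    - [[0, 0, -30.2], [-0.44, -0.257, -0.009], -1]
    - [[0, 0, -30.2], [-0.49, -0.287, -0.01], -1]
    - [[0, 0, -30.2], [-0.53, -0.31, -0.01], -1]
    - [[0, 0, -30.2], [-0.53, -0.31, -0.01], -1]

```text
time: 1.65
tool_pos: [601.8, 60.1, 232.2]
tcp_rot: [-180.0, -0.1, -172.7]
ft_force: [-0.2, -0.3, 0.5]
finger_gap: -0.0
```

```bash
python3 go.py 604 59 230 187.5; python3 - <<'E'
import bench;print(bench.nose_length)
from look import *
shot('wrist','w1')
E
```

```text
shift m [-0. -0.  0.] turn [-0.03 -0.07 -0.21] t 1.65 [601.84  60.07 232.22] [-179.97   -0.07 -172.71] [-0.22 -0.25  0.51] -0.029966049208985518 [  0.87   8.07  83.67  -0.04  88.32 -96.42]
17.0
```

View pics/w1.png

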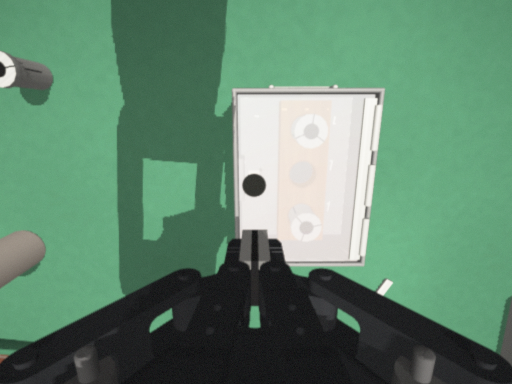

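The wrist view shows the pad at about (254,185), stored collets at (311,131) and (306,227), the empty seat at (303,174) and the rim corners. I'll triangulate these against the top view.

```bash
python3 - <<'E'
from geo import *
w=V('w1');t=V('top0');s=V('side0')
m=(w.p.max(2)<50);b=[x for x in blobs(m,20) if abs(x[0][0]-254)<8 and abs(x[0][1]-185)<8];print(b)
pp=b[0][0]
Z=lambda x,y:(x/3.4+100-.35,y/3.4+140-.35)
print('pad',w.plane(*pp,87),w.pt(*pp),tri(w,pp,t,(176.9,199.9)),tri(w,pp,s,(190.9,158.7)))
C=np.array([w.plane(*q,86) for q in [(364,265),(235,263),(234,90),(383,91)]]);print(C.round(1),C.mean(0))
for i in range(4): d=C[(i+1)%4]-C[i]; print(np.linalg.norm(d),np.degrees(np.arctan2(d[1],d[0])))
for n,a,z,u in (('A',(306,227),72,Z(165,137)),('B',(311,131),72,Z(180,309)),('seat',(303,174),33,Z(190,232))): print(n,w.plane(*a,z),tri(w,a,t,u))
cv2.imwrite('pics/w1z.png',cv2.resize(w.p[80:275,225:395],None,fx=3,fy=3,interpolation=cv2.INTER_CUBIC))
E
```

```text
[]Traceback (most recent call last):
  File "<stdin>", line 4, in <module>
IndexError: list index out of range
```

```bash
python3 - <<'E'
from geo import *
w=V('w1');t=V('top0');s=V('side0')
sub=np.zeros((384,512),bool);sub[168:202,240:270]=1
m=(w.p.max(2)<50)&sub;b=blobs(m,20);print(b)
pp=b[0][0]
Z=lambda x,y:(x/3.4+100-.35,y/3.4+140-.35)
print('pad',w.plane(*pp,87),w.pt(*pp),tri(w,pp,t,(176.9,199.9)),tri(w,pp,s,(190.9,158.7)))
C=np.array([w.plane(*q,86) for q in [(364,265),(235,263),(234,90),(383,91)]]);print(C.round(1),C.mean(0))
for i in range(4): d=C[(i+1)%4]-C[i]; print(np.linalg.norm(d),np.degrees(np.arctan2(d[1],d[0])))
for n,a,z,u in (('A',(306,227),72,Z(165,137)),('B',(311,131),72,Z(180,309)),('seat',(303,174),33,Z(190,232))): print(n,w.plane(*a,z),tri(w,a,t,u))
cv2.imwrite('pics/w1z.png',cv2.resize(w.p[80:275,225:395],None,fx=3,fy=3,interpolation=cv2.INTER_CUBIC))
E
```

```text
[]Traceback (most recent call last):
  File "<stdin>", line 5, in <module>
IndexError: list index out of range
```

```bash
python3 - <<'E'
from geo import *
w=V('w1');t=V('top0');s=V('side0')
print(w.p[185,245:265].max(1),w.p.shape)
E
ls -la pics
```

```text
[52 55 56 54 51 55 55 54 53 54 51 51 53 53 53 51 49 53 57 62] (384, 512, 3)
total 7032
drwxr-xr-x 2 agent agent    4096 Dec  6 12:38 .
drwxr-xr-x 3 agent agent    4096 Dec  6 12:37 ..
-rw-r--r-- 1 agent agent 1378030 Dec  6 12:35 side0.npz
-rw-r--r-- 1 agent agent  283166 Dec  6 12:35 side0.png
-rw-r--r-- 1 agent agent  281982 Dec  6 12:36 sidez.png
-rw-r--r-- 1 agent agent 1378030 Dec  6 12:35 top0.npz
-rw-r--r-- 1 agent agent  240747 Dec  6 12:35 top0.png
-rw-r--r-- 1 agent agent  295529 Dec  6 12:36 topz.png
-rw-r--r-- 1 agent agent 1378030 Dec  6 12:38 w1.npz
-rw-r--r-- 1 agent agent  279472 Dec  6 12:38 w1.png
-rw-r--r-- 1 agent agent 1378030 Dec  6 12:35 wrist0.npz
-rw-r--r-- 1 agent agent  278347 Dec  6 12:35 wrist0.png
```

```bash
python3 - <<'E'
from geo import *
np.set_printoptions(suppress=True,precision=1)
w=V('w1');t=V('top0');s=V('side0')
sub=np.zeros((384,512),bool);sub[168:202,240:270]=1
m=(w.p.max(2)<100)&sub;b=blobs(m,20);print(b)
pp=max(b,key=lambda x:x[1][4])[0]
Z=lambda x,y:(x/3.4+100-.35,y/3.4+140-.35)
print('pad',w.plane(*pp,87),w.pt(*pp),tri(w,pp,t,(176.9,199.9)),tri(w,pp,s,(190.9,158.7)))
C=np.array([w.plane(*q,86) for q in [(364,265),(235,263),(234,90),(383,91)]]);print(C.round(1),C.mean(0))
for i in range(4): d=C[(i+1)%4]-C[i]; print(np.linalg.norm(d),np.degrees(np.arctan2(d[1],d[0])))
for n,a,z,u in (('A',(306,227),72,Z(165,137)),('B',(311,131),72,Z(180,309)),('seat',(303,174),33,Z(190,232))): print(n,w.plane(*a,z),tri(w,a,t,u))
cv2.imwrite('pics/w1z.png',cv2.resize(w.p[80:275,225:395],None,fx=3,fy=3,interpolation=cv2.INTER_CUBIC))
E
```

```text
[(array([253.6, 184.8]), array([243, 174,  22,  22, 381], dtype=int32))]
pad [604.4  59.2  87. ] [604.   59.1  88.6] (array([603. ,  59. ,  91.4]), np.float64(0.6239390471599604)) (array([605.3,  58.8,  88.3]), np.float64(2.4467952089255016))
[[685.1 201.7  86. ]
 [702.1  49.5  86. ]
 [510.6  27.5  86. ]
 [492.6 175.   86. ]] [597.6 113.4  86. ]
153.1583891521799 -83.61792760665368
192.71920672520073 -173.4352234228616
148.68111928445242 96.98101769676403
194.3393755228202 7.885824329934028
A [651.5 128.3  72. ] (array([649.6, 127. ,  76.9]), np.float64(0.04731703442778381))
B [540.5 113.7  72. ] (array([541.2, 116.8,  55.6]), np.float64(0.6720557404642191))
seat [595.5 121.3  33. ] (array([598.3, 124.7,  15.5]), np.float64(0.7561259470582901))
```

View pics/w1z.png

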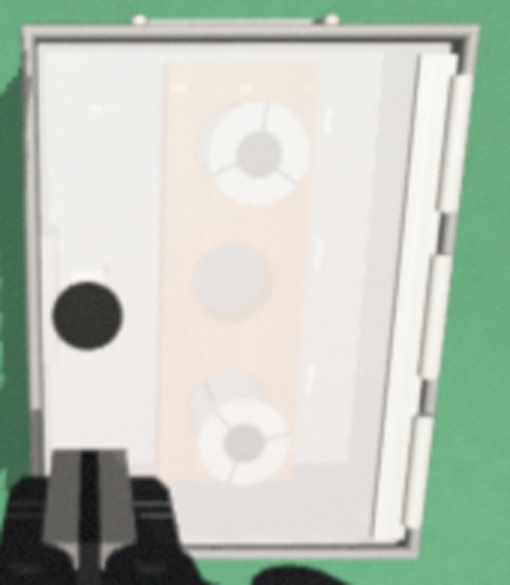

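```bash
python3 go.py 604 59 112 187.5
```

```text
shift m [-0.   -0.    0.12] turn [ 0.01 -0.08 -0.13] t 1.7 [601.03  61.79 232.34] [ 179.99   -0.08 -172.63] [-0.04 -0.09 -0.48] 0.04528462653700583 [  1.01   7.99  83.75   0.    88.34 -96.36]
```

```bash
sed -i 's/precision=2/precision=4/' go.py; python3 go.py 604 59 112 187.5
```

```text
shift m [-0.0028 -0.0032  0.1203] turn [ 0.01 -0.08 -0.13] t 1.7 [601.0305  61.7907 232.3412] [ 179.9865   -0.081  -172.633 ] [-0.0441 -0.0943 -0.4784] 0.04528462653700583 [  1.006    7.9865  83.754    0.0045  88.3415 -96.3612]
```

Call:
jog_arm:
  plan:
    - [[0, 0, 0], [-0.003, -0.003, 0.04], -1]
    - [[0, 0, 0], [-0.003, -0.003, 0.085], -1]
    - [[0, 0, 0], [-0.003, -0.003, 0.115], -1]
    - [[0, 0, 0], [-0.003, -0.003, 0.12], -1]
    - [[0, 0, 0], [-0.003, -0.003, 0.12], -1]
    - [[0, 0, 0], [-0.003, -0.003, 0.12], -1]

```text
time: 2.45
tool_pos: [605.5, 61.0, 115.5]
tcp_rot: [-180.0, 0.2, -172.5]
ft_force: [-0.7, 0.2, 0.8]
finger_gap: -0.1
```

```bash
python3 - <<'E'
from look import *
shot('wrist','w2'); 
for i in range(1): print(sense())
E
```

```text
{'time': 2.5, 'joint_pos': array([ 9.19191845e-01,  1.27812152e+01,  9.07935645e+01, -4.00824109e-05,
        7.62361079e+01, -9.66232308e+01]), 'qd': array([-0.172159  ,  0.07672284,  0.17122711, -0.13670326, -0.11693507,
       -0.07655822]), 'joint_efforts': array([ 1.10775540e-01, -5.88056052e+01, -4.72247243e+01,  8.97412479e-03,
        1.36466569e-02,  2.81733228e-03]), 'tool_pos': array([605.46900428,  60.92066285, 115.38641293]), 'tcp_rot': array([-179.978149  ,    0.1878459 , -172.45753204]), 'ft_force': array([0.64917132, 0.55979746, 0.65561509]), 'wrist_torque': array([-0.0153125 ,  0.0357853 , -0.04289236]), 'finger_gap': 0.090088820980479}
```

View pics/w2.png

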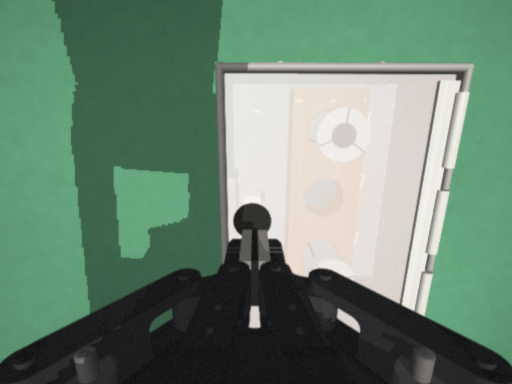

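Call:
jog_arm:
  plan:
    - [[0, 0, 0], [0, -0.002, 0.004], -1]
    - [[0, 0, 0], [0, -0.002, 0.008], -1]
    - [[0, 0, 0], [0, -0.002, 0.008], -1]

```text
time: 2.88
tool_pos: [604.0, 58.6, 104.5]
tcp_rot: [180.0, -0.1, -172.5]
ft_force: [0.1, 0.6, -0.1]
finger_gap: 0.4
```

Call:
jog_arm:
  plan:
    - [[0, 0, 0], [0, 0, 0.001], -1]
    - [[0, 0, 0], [0, 0, 0.002], -1]
    - [[0, 0, 0], [0, 0, 0.002], -1]

```text
time: 3.25
tool_pos: [604.4, 58.7, 103.1]
tcp_rot: [-180.0, -0.0, -172.5]
ft_force: [0.3, 0.5, 0.7]
finger_gap: -0.2
```

Call:
jog_arm:
  plan:
    - [[0, 0, 0], [0, 0, 0.001], -1]
    - [[0, 0, 0], [0, 0, 0.002], -1]
    - [[0, 0, 0], [0, 0, 0.002], -1]

```text
time: 3.62
tool_pos: [604.4, 58.7, 101.1]
tcp_rot: [180.0, -0.0, -172.5]
ft_force: [-0.9, 0.4, 0.1]
finger_gap: 0.0
```

Call:
jog_arm:
  plan:
    - [[0, 0, 0], [0, 0, 0.001], -1]
    - [[0, 0, 0], [0, 0, 0.001], -1]

```text
time: 3.88
tool_pos: [604.4, 58.7, 100.1]
tcp_rot: [180.0, -0.0, -172.5]
ft_force: [0.5, 0.6, 0.3]
finger_gap: -0.1
```

Call:
jog_arm:
  plan:
    - [[0, 0, 0], [0, 0, 0.001], -1]
    - [[0, 0, 0], [0, 0, 0.001], -1]

```text
time: 4.12
tool_pos: [604.4, 58.7, 99.1]
tcp_rot: [180.0, -0.0, -172.5]
ft_force: [0.1, -1.0, -0.2]
finger_gap: -0.2
```

Call:
jog_arm:
  plan:
    - [[0, 0, 0], [0, 0, 0.001], -1]
    - [[0, 0, 0], [0, 0, 0.001], -1]

```text
time: 4.38
tool_pos: [604.4, 58.7, 98.1]
tcp_rot: [180.0, -0.0, -172.5]
ft_force: [0.4, 1.1, 0.6]
finger_gap: 0.0
```

Call:
jog_arm:
  plan:
    - [[0, 0, 0], [0, 0, 0.001], -1]
    - [[0, 0, 0], [0, 0, 0.001], -1]

```text
time: 4.62
tool_pos: [604.4, 58.7, 97.1]
tcp_rot: [-180.0, -0.0, -172.5]
ft_force: [0.1, -0.5, -0.2]
finger_gap: -0.3
```

```bash
python3 - <<'E'
from look import *
shot('wrist','w3'); shot('side','s3')
from geo import *
cv2.imwrite('pics/s3z.png',cv2.resize(V('s3').p[60:260,60:300],None,fx=3,fy=3))
E
```

```text
(no output)
```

View pics/w3.png

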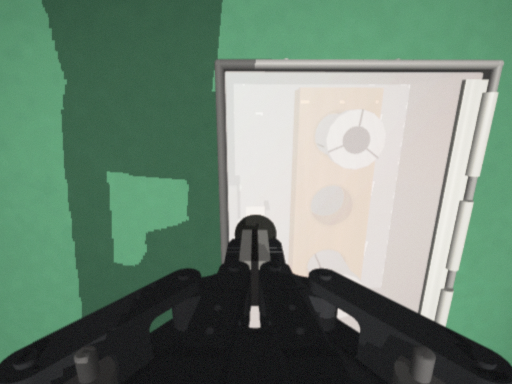

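View pics/s3z.png

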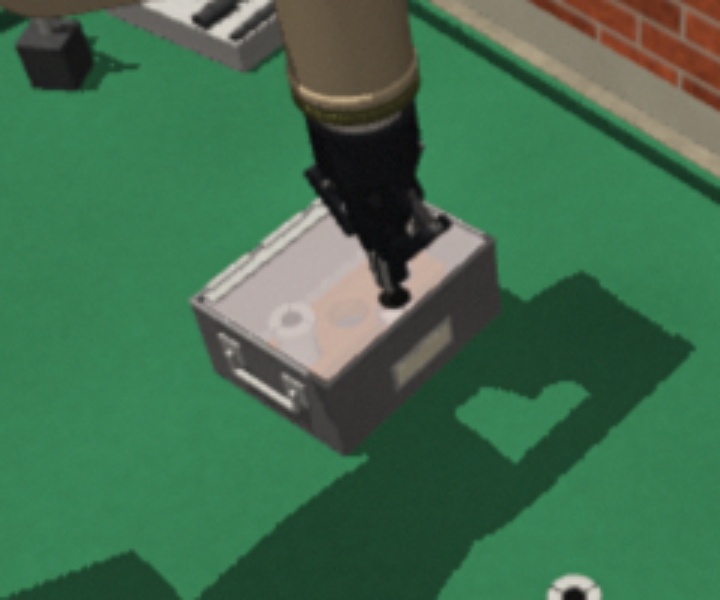

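The fingertips are over the pad but still a few mm above it. I'll keep going in 1 mm steps.

Call:
jog_arm:
  plan:
    - [[0, 0, 0], [0, 0, 0.001], -1]
    - [[0, 0, 0], [0, 0, 0.001], -1]

```text
time: 4.97
tool_pos: [604.3, 58.7, 96.1]
tcp_rot: [180.0, -0.0, -172.5]
ft_force: [0.7, -0.1, 0.8]
finger_gap: -0.1
```

Call:
jog_arm:
  plan:
    - [[0, 0, 0], [0, 0, 0.001], -1]
    - [[0, 0, 0], [0, 0, 0.001], -1]

```text
time: 5.22
tool_pos: [604.3, 58.7, 95.1]
tcp_rot: [180.0, -0.0, -172.5]
ft_force: [0.2, 0.9, 0.1]
finger_gap: 0.4
```

Call:
jog_arm:
  plan:
    - [[0, 0, 0], [0, 0, 0.001], -1]
    - [[0, 0, 0], [0, 0, 0.001], -1]

```text
time: 5.48
tool_pos: [604.4, 58.7, 94.1]
tcp_rot: [180.0, -0.0, -172.5]
ft_force: [-0.1, 0.6, -0.5]
finger_gap: -0.2
```

```bash
python3 - <<'E'
from look import *
shot('wrist','w4')
from geo import *
np.set_printoptions(suppress=True,precision=1)
w=V('w4')
for v in range(215,275,5): print(v,[ (w.pt(u,v)).round(0) for u in (247,255,264)])
cv2.imwrite('pics/w4z.png',cv2.resize(w.p[180:300,190:330],None,fx=5,fy=5,interpolation=cv2.INTER_CUBIC))
E
```

```text
215 [array([592.,  52.,  88.]), array([591.,  57.,  88.]), array([591.,  62.,  88.])]
220 [array([595.,  53.,  89.]), array([593.,  57.,  91.]), array([594.,  63.,  88.])]
225 [array([598.,  53.,  89.]), array([597.,  58.,  90.]), array([597.,  63.,  88.])]
230 [array([593.,  53., 108.]), array([592.,  57., 108.]), array([592.,  62., 108.])]
235 [array([593.,  53., 114.]), array([592.,  57., 115.]), array([591.,  62., 115.])]
240 [array([593.,  53., 121.]), array([592.,  57., 121.]), array([591.,  61., 121.])]
245 [array([593.,  53., 126.]), array([592.,  57., 127.]), array([591.,  61., 126.])]
250 [array([592.,  53., 132.]), array([592.,  57., 131.]), array([592.,  61., 131.])]
255 [array([592.,  54., 136.]), array([592.,  57., 135.]), array([592.,  61., 136.])]
260 [array([592.,  54., 140.]), array([592.,  57., 141.]), array([592.,  61., 140.])]
265 [array([591.,  54., 146.]), array([594.,  57., 140.]), array([590.,  60., 146.])]
270 [array([591.,  54., 150.]), array([596.,  58., 141.]), array([590.,  60., 150.])]
```

View pics/w4z.png

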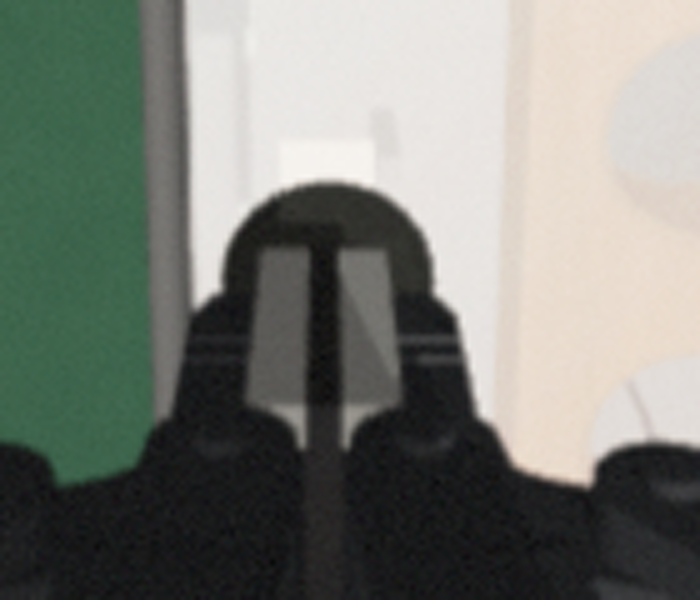

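```bash
python3 - <<'E'
from geo import *
np.set_printoptions(suppress=True,precision=1,linewidth=200)
w=V('w4');c=w.cloud()
print(c[210:234:1,236:276:2,2].round(0).astype(int))
E
```

```text
[[ 88  88  88  88  89  88  89  88  89  89  87  89  89  89  89  88  88  88  89  88]
 [ 87  88  89  89  89  89  88  88  87  87  88  88  89  89  88  89  88  87  89  87]
 [ 88  88  88  89  88  88  88  89  89  89  87  89  88  89  87  87  87  87  87  88]
 [ 88  89  88  89  88  88  88  88  89  89  88  89  87  89  88  89  87  88  89  88]
 [ 88  88  88  89  89  89  88  88  88  88  89  87  88  88  88  87  87  88  88  88]
 [ 89  89  88  89  89  89  88  89  88  89  88  87  89  88  88  88  88  88  88  88]
 [ 88  88  88  89  89  88  89  89  88  88  89  88  89  88  88  88  89  88  89  87]
 [ 88  89  89  89  89  89  89  89  89  89  89  89  90  90  88  88  88  89  90  88]
 [ 87  88  88 246  88  89  89  89  90  89  89  88  89  89  89  88  89  88  88  87]
 [ 87  88  89  88  89  89  89  89  89  90  88  89  89  89  90  89  88  88  89  88]
 [ 90  89  89  88  89  91  89  88  89  89  90  89  89  89  88  89  89  89  88  89]
 [ 87  89  89  89  89  88  89  89  90  89  90  89  89  89  91  89  88  89  88  88]
 [ 88  89  89  90  89  90  89  88  89  89  89  88  89  88  88  89  89  89  87  89]
 [ 88  90  89  89  89
[... 192 characters left out ...]
88  89  88  88  89  89  88  89  89]
 [ 88  91  88  89  88  89  90  89  89  89  89  89  88  89  89  89  88  88  90  89]
 [ 90  89  89  88  88  90  89  89  90  89  89  89  89  89  89  89  89  89  88  89]
 [ 88  89  89  89  90  89  89  88  89  90  89  89  89  89  89  90  88  88  89  87]
 [ 89  89  89  88 106 107 107 107 106 106 107 108 106 107 107 106  89  89  88  89]
 [ 89  90  89 108 108 109 108 109 108 108 109 108 109 109 108 108  89  89  89  88]
 [ 88  90  90 111 110 109 110 109 110 108 110 109 110 109 110 111  89  89  89  89]
 [ 88  89  89 111 112 111 111 111 111 112 110 112 111 111 111 111  88  89  89  89]
 [ 90  88  88 111 112 112 113 112 113 112 113 113 111 112 112 111  89  88  89  88]]
```

```bash
python3 - <<'E'
from look import *
shot('side','s4'); shot('top','t4')
from geo import *
np.set_printoptions(suppress=True,precision=1,linewidth=200)
s=V('s4');c=s.cloud()
cv2.imwrite('pics/s4z.png',cv2.resize(s.p[100:180,150:250],None,fx=7,fy=7,interpolation=cv2.INTER_CUBIC))
t=V('t4');cv2.imwrite('pics/t4z.png',cv2.resize(t.p[130:260,100:280],None,fx=4,fy=4,interpolation=cv2.INTER_CUBIC))
print(c[140:164,184:202,2].round(0).astype(int))
print('proj tip at z=77,90,100,106',[np.round(s.proj([604,58.7,z]),1) for z in (77,90,100,106)])
E
```

```text
[[155 168 171 172 169 166 162 153 155 157 158 157 158 184 187 188 191 191]
 [151 157 159 168 163 164 154 154 154 155 156 159 180 180 180 184 186 191]
 [152 157 159 157 162 159 157 157 155 157 158 174 175 177 179 180 182 185]
 [148 151 152 155 157 158 156 156 157 167 169 170 170 173 172 178 179 183]
 [138 149 149 152 154 152 152 153 162 162 165 165 168 167 175 174 176  87]
 [141 142 149 147 149 152 149 157 157 161 160 161 165 168 169 171  87  85]
 [136 139 141 146 147 148 145 153 156 156 158 160 161 840 167  87  89  89]
 [132 132 138 142 143 144 140 140 153 154 155 157 160  88  88  86  87  89]
 [131 132 133 137 134 134 138 136 135 151 154 157  86  89  87  86  88  88]
 [127 127 131 131 133 132 133 136 133 131 146 124  89  88  86  87  85  86]
 [121 126 127 132 127 126 127 133 129 125 124 122  87  89  88  88  87  86]
 [115 122 124 125 128 124 125 129 125 123 121 119 116  88  86  89  88  86]
 [ 88 119 120 122 125 123 123 840 126 122 115 117 113  84  88  89  86  91]
 [ 88 112 116 119 119 120 113 122 121 116 115 113  87  89  89  89  89  89]
 [ 87 108 111 115 112 117 115 116 119 116 114  88  88  87  88  90  88  87]
 [ 88 107 107 111 115 115 110 113 117 107  88  87  87  86  85  89  86  88]
 [ 88  88  87 105 108 110 106 107 112  91  90  87  89  88  88  88  85  89]
 [ 86  88  87  88  85 105 106 102  89  87  89  89  89  85  89  89  88  89]
 [ 88  88  86  86  89  87  89  88  87  85  87  90  87  88  88  87  86  89]
 [ 86  87  89  88  90  88  89  91  89  90  90  89  88  88  88  90  86  90]
 [ 86  86  87  87  90  88  87  88  88  88  89  89  87  88  88  87  88  86]
 [ 87  88  88  88  88  86  89  83  88  89  87  87  88  86  90  89  88  84]
 [ 87  87  87  90  86  88  90  86  88  86  87  89  88  89  87  86  80  80]
 [ 89  88  89  88  87  86  87  89  90  84  88  89  88  90  87  85  80  74]]
proj tip at z=77,90,100,106 [array([190.6, 162.5]), array([189.9, 158.7]), array([189.4, 155.8]), array([189.1, 154. ])]
```

View pics/s4z.png

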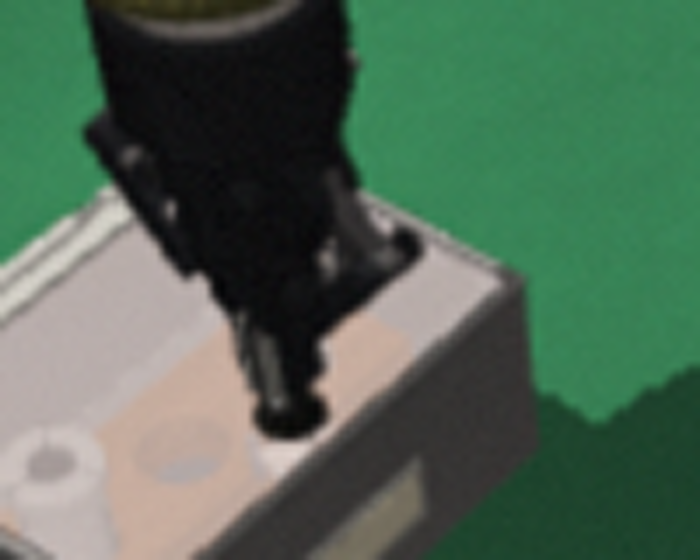

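View pics/t4z.png

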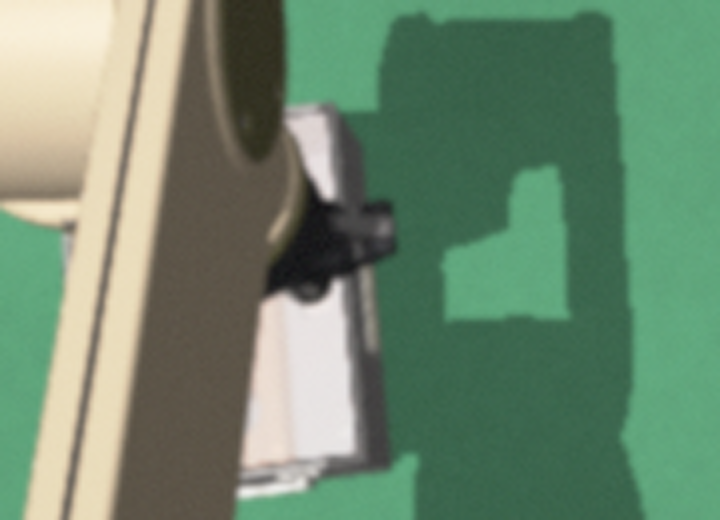

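Both the side and wrist views put the shut fingertips at z ≈ 105, so 11 mm above the reported TCP rather than 17 mm below it. Contact with the pad should then come at TCP z ≈ 76 to 78. I'll use this measured offset from here on.

Call:
jog_arm:
  plan:
    - [[0, 0, 0], [0, 0, 0.004], -1]
    - [[0, 0, 0], [0, 0, 0.008], -1]
    - [[0, 0, 0], [0, 0, 0.011], -1]
    - [[0, 0, 0], [0, 0, 0.011], -1]
    - [[0, 0, 0], [0, 0, 0.011], -1]

```text
time: 6.25
tool_pos: [604.5, 58.7, 83.2]
tcp_rot: [-180.0, 0.0, -172.5]
ft_force: [0.8, 0.3, -0.1]
finger_gap: -0.1
```

Call:
jog_arm:
  plan:
    - [[0, 0, 0], [0, 0, 0.001], -1]
    - [[0, 0, 0], [0, 0, 0.001], -1]

```text
time: 6.5
tool_pos: [604.5, 58.7, 82.2]
tcp_rot: [180.0, 0.0, -172.5]
ft_force: [0.4, -0.1, -0.1]
finger_gap: -0.1
```

Call:
jog_arm:
  plan:
    - [[0, 0, 0], [0, 0, 0.001], -1]
    - [[0, 0, 0], [0, 0, 0.001], -1]

```text
time: 6.75
tool_pos: [604.4, 58.7, 81.1]
tcp_rot: [180.0, -0.0, -172.5]
ft_force: [0.3, 0.1, 0.5]
finger_gap: 0.2
```

Call:
jog_arm:
  plan:
    - [[0, 0, 0], [0, 0, 0.001], -1]
    - [[0, 0, 0], [0, 0, 0.001], -1]

```text
time: 7.0
tool_pos: [604.3, 58.7, 80.0]
tcp_rot: [180.0, -0.0, -172.5]
ft_force: [-0.4, -0.3, -0.3]
finger_gap: -0.1
```

Call:
jog_arm:
  plan:
    - [[0, 0, 0], [0, 0, 0.001], -1]
    - [[0, 0, 0], [0, 0, 0.001], -1]

```text
time: 7.25
tool_pos: [604.6, 58.7, 79.4]
tcp_rot: [-180.0, 0.0, -172.5]
ft_force: [-1.3, -0.0, 2.1]
finger_gap: 0.1
```

Call:
jog_arm:
  plan:
    - [[0, 0, 0], [0, 0, 0.001], -1]
    - [[0, 0, 0], [0, 0, 0.001], -1]

```text
time: 7.5
tool_pos: [604.6, 58.7, 78.4]
tcp_rot: [-180.0, 0.0, -172.5]
ft_force: [-0.9, 0.2, 3.0]
finger_gap: 0.5
```

Call:
jog_arm:
  plan:
    - [[0, 0, 0], [0, 0, 0.001], -1]
    - [[0, 0, 0], [0, 0, 0.001], -1]

```text
time: 7.75
tool_pos: [604.5, 58.7, 77.2]
tcp_rot: [180.0, 0.0, -172.5]
ft_force: [-1.4, 0.3, 3.2]
finger_gap: 0.2
```

Call:
jog_arm:
  plan:
    - [[0, 0, 0], [0, 0, 0.001], -1]
    - [[0, 0, 0], [0, 0, 0.001], -1]

```text
time: 8.0
tool_pos: [604.5, 58.8, 76.1]
tcp_rot: [180.0, 0.0, -172.5]
ft_force: [0.5, 1.0, 2.1]
finger_gap: -0.3
```

Call:
jog_arm:
  plan:
    - [[0, 0, 0], [0, 0, 0.001], -1]
    - [[0, 0, 0], [0, 0, 0.001], -1]

```text
time: 8.25
tool_pos: [604.6, 58.8, 75.2]
tcp_rot: [180.0, 0.0, -172.5]
ft_force: [-1.3, 0.9, 3.6]
finger_gap: 0.0
```

Call:
jog_arm:
  plan:
    - [[0, 0, 0], [0, 0, 0.0005], -1]
    - [[0, 0, 0], [0, 0, 0.0005], -1]

```text
time: 8.5
tool_pos: [604.5, 58.8, 74.7]
tcp_rot: [180.0, 0.0, -172.5]
ft_force: [-0.3, 1.5, 3.7]
finger_gap: 0.1
```

Call:
jog_arm:
  plan:
    - [[0, 0, 0], [0, 0, 0.0005], -1]
    - [[0, 0, 0], [0, 0, 0.0005], -1]

```text
time: 8.75
tool_pos: [604.5, 58.8, 74.2]
tcp_rot: [180.0, 0.0, -172.5]
ft_force: [0.5, 2.1, 3.3]
finger_gap: 0.1
```

Call:
jog_arm:
  plan:
    - [[0, 0, 0], [0, 0, 0.0005], -1]
    - [[0, 0, 0], [0, 0, 0.0005], -1]

```text
time: 9.0
tool_pos: [604.5, 58.8, 73.7]
tcp_rot: [180.0, 0.0, -172.5]
ft_force: [0.2, 1.3, 4.1]
finger_gap: 0.1
```

Call:
jog_arm:
  plan:
    - [[0, 0, 0], [0, 0, 0.0005], -1]
    - [[0, 0, 0], [0, 0, 0.0005], -1]

```text
time: 9.25
tool_pos: [604.5, 58.8, 73.3]
tcp_rot: [180.0, 0.0, -172.5]
ft_force: [-0.9, 2.4, 4.6]
finger_gap: 0.3
```

Call:
jog_arm:
  plan:
    - [[0, 0, 0], [0, 0, 0.0005], -1]
    - [[0, 0, 0], [0, 0, 0.0005], -1]

```text
time: 9.5
tool_pos: [604.6, 58.8, 73.1]
tcp_rot: [180.0, 0.0, -172.5]
ft_force: [-1.7, 3.0, 7.0]
finger_gap: -0.0
```

Call:
jog_arm:
  plan:
    - [[0, 0, 0], [0, 0, 0.0005], -1]
    - [[0, 0, 0], [0, 0, 0.0005], -1]

```text
time: 9.75
tool_pos: [604.6, 58.8, 72.9]
tcp_rot: [180.0, 0.0, -172.5]
ft_force: [-1.6, 2.4, 8.6]
finger_gap: -0.2
```

Call:
jog_arm:
  plan:
    - [[0, 0, 0], [0, 0, 0.0005], -1]
    - [[0, 0, 0], [0, 0, 0.0005], -1]

```text
time: 10.0
tool_pos: [604.6, 58.8, 72.7]
tcp_rot: [180.0, 0.0, -172.5]
ft_force: [-2.7, 2.9, 11.0]
finger_gap: -0.2
```

Call:
jog_arm:
  plan:
    - [[0, 0, 0], [0, 0, 0.0005], -1]
    - [[0, 0, 0], [0, 0, 0.0005], -1]

```text
time: 10.25
tool_pos: [604.6, 58.9, 72.5]
tcp_rot: [180.0, 0.0, -172.5]
ft_force: [-4.6, 3.0, 13.2]
finger_gap: 0.2
```

The hard stop shows at TCP z ≈ 73.2, about 6.5 mm below first contact. Backing off now.

Call:
jog_arm:
  plan:
    - [[0, 0, 0], [0, 0, -0.003], -1]
    - [[0, 0, 0], [0, 0, -0.008], -1]
    - [[0, 0, 0], [0, 0, -0.012], -1]
    - [[0, 0, 0], [0, 0, -0.012], -1]

```text
time: 10.75
tool_pos: [604.5, 58.6, 83.5]
tcp_rot: [-180.0, 0.0, -172.5]
ft_force: [0.1, 0.9, 3.5]
finger_gap: -0.0
```

Call:
jog_arm:
  plan:
    - [[0, 0, 0], [0, -0.01, -0.01], -1]
    - [[0, 0, 0], [0, -0.04, -0.03], -1]
    - [[0, 0, 0], [0, -0.09, -0.06], -1]
    - [[0, 0, 0], [0, -0.14, -0.09], -1]
    - [[0, 0, 0], [0, -0.19, -0.12], 0.2]
    - [[0, 0, 0], [0, -0.24, -0.13], 0.4]
    - [[0, 0, 0], [0, -0.28, -0.13], 0.4]
    - [[0, 0, 0], [0, -0.28, -0.13], 0.4]

```text
time: 11.75
tool_pos: [640.1, -223.0, 212.7]
tcp_rot: [-180.0, -0.1, -172.7]
ft_force: [1.1, -0.2, -0.4]
finger_gap: 59.6
```

```bash
python3 go.py 519 -222 180 187.5; python3 - <<'E'
from look import *
shot('wrist','w5');shot('top','t5')
E
```

```text
shift m [0.1199 0.0164 0.0329] turn [-0.04 -0.08 -0.23] t 11.75 [ 640.0741 -223.0202  212.7429] [-179.9604   -0.0759 -172.7327] [ 1.1156 -0.1843 -0.4095] 59.574847582923994 [ -23.5017   19.8156   72.0625   -0.0729   88.1669 -120.7666]
```

View pics/t5.png

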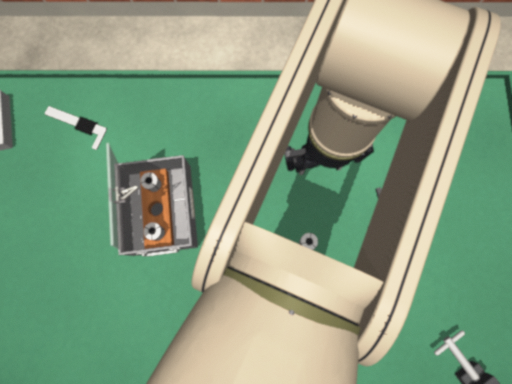

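View pics/w5.png

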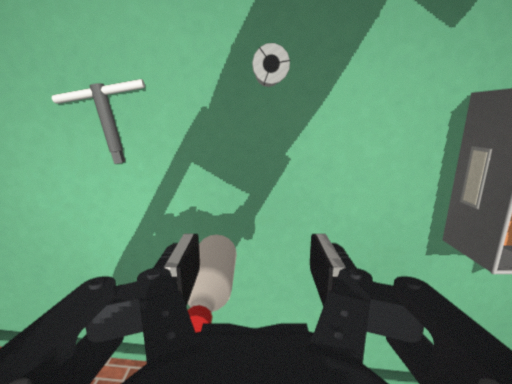

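The cover is open in the top view, with the empty middle seat at about (154,208) and stored collets at (149,180) and (152,231). In the wrist view the loose collet is at (271,64).

```bash
python3 - <<'E'
from geo import *
np.set_printoptions(suppress=True,precision=1,linewidth=200)
t=V('t5');w=V('w5');t0=V('top0')
cv2.imwrite('pics/t5z.png',cv2.resize(t.p[150:262,100:205],None,fx=5,fy=5,interpolation=cv2.INTER_CUBIC))
def bright(v,x0,x1,y0,y1,th):
    m=np.zeros((384,512),bool);m[y0:y1,x0:x1]=v.p[y0:y1,x0:x1].min(2)>th
    return max(blobs(m,10),key=lambda b:b[1][4])
def dark(v,x0,x1,y0,y1,th):
    m=np.zeros((384,512),bool);m[y0:y1,x0:x1]=v.p[y0:y1,x0:x1].max(2)<th
    return max(blobs(m,6),key=lambda b:b[1][4])
a=dark(w,255,290,48,80,70);print(a); hw=a[0]
b=dark(t0,300,318,233,250,90);print(b); ht=b[0]
print('collet',tri(w,hw,t0,ht),w.plane(*hw,60),t0.plane(*ht,60),)
bw=bright(w,248,295,38,90,120);print(bw,w.plane(bw[1][0]+bw[1][2]/2-.5,bw[1][1]+bw[1][3]/2-.5,64),w.pt(bw[0][0]+12,bw[0][1]))
print('bottle', w.pt(200,318))
E
```

```text
(array([270.8,  63. ]), array([264,  55,  15,  17, 207], dtype=int32))
(array([308.9, 240.9]), array([307, 239,   5,   5,  22], dtype=int32))
collet (array([ 519. , -222.4,   62.1]), np.float64(0.4596300594576718)) [ 518.6 -222.6   60. ] [ 519.3 -222.5   60. ]
(array([270.6,  63. ]), array([252,  43,  38,  41, 918], dtype=int32)) [ 519.3 -223.    64. ] [ 517.6 -211.2   63.2]
bottle [ 751.2 -258.6  150.9]
```

View pics/t5z.png

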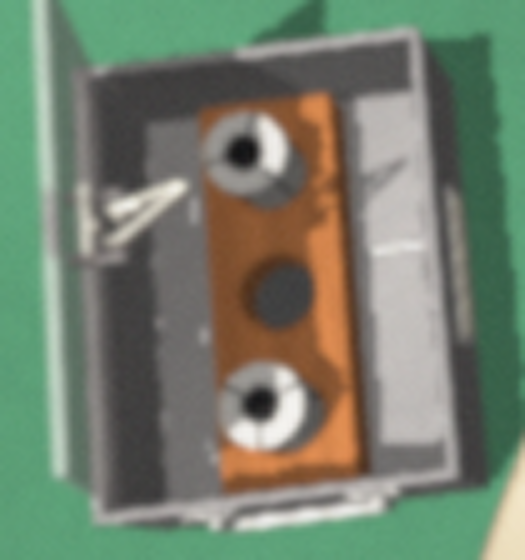

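```bash
python3 - <<'E'
from geo import *
np.set_printoptions(suppress=True,precision=1,linewidth=200)
w=V('w5');c=w.cloud()
print(c[226:252,184:202:2,2].round(0).astype(int)); print(c[226:252,308:330:2,2].round(0).astype(int))
print(c[240,190],c[240,322])
E
```

```text
[[  1   0   2   0   1   2   0   2   0]
 [ -1   1   1   1   1   0   1   0   1]
 [  0   1   0   1   0   0   0   2   0]
 [  1   1   0   1   0   0  -1   0   0]
 [  0  -1   1  -1   1   0   0  -1   1]
 [  1   1   1   1   0   0   0   1   1]
 [  1   1   0   1   1   1   0  -1   0]
 [231 230 231 230 231 230 231   1   2]
 [231 232 232 232 232 232 231   2   0]
 [233 233 233 234 234 234 233 227   1]
 [236 235 235 234 234 235 232 227   1]
 [236 236 237 236 236 237 233 228   1]
 [237 237 237 236 237 237 232 228   0]
 [238 239 239 238 238 238 233 228   0]
 [240 239 240 238 239 237 233 227   0]
 [241 240 240 240 240 238 233 227   0]
 [242 241 241 242 241 238 233 228  10]
 [244 243 242 242 242 237 233 228  17]
 [244 245 244 244 242 238 234 229  19]
 [244 244 245 244 242 238 233 228  27]
 [245 246 246 245 242 238 232 230  31]
 [247 246 247 246 242 238 233 230  35]
 [248 247 247 246 242 239 233 229  39]
 [249 249 249 246 241 238 234 231  41]
 [250 249 250 246 243 239 234 230  45]
 [250 252 249 246 243 240 235 230  49]]
[[  1   2   0   0   0   0   0   0   1   0   1]
 [  1   1  -1   0   0   0   1   0   2 
[... 483 characters left out ...]
0   0 230 234 237 238 237 238 237 238 236]
 [  1   3 230 235 239 238 238 238 238 237 238]
 [  2   1 230 236 239 240 239 240 239 239 240]
 [  1   2 230 235 240 240 241 241 241 240 241]
 [  1   0 230 236 240 242 241 241 241 241 242]
 [  1 364 230 236 239 242 243 243 242 243 243]
 [  1   1 231 235 240 243 243 243 243 244 244]
 [  1   0 232 234 240 243 245 245 245 245 245]
 [  2   0 232 236 239 243 247 245 246 245 246]
 [  1 227 231 235 239 245 246 246 247 247 247]
 [  1 226 232 236 241 243 248 248 249 248 247]
 [  0 225 231 236 241 244 248 249 249 249 249]
 [  0 226 233 237 239 244 248 250 251 249 251]
 [  1 228 232 236 241 245 248 250 250 251 250]]
[ 632.4 -256.   238.3] [ 623.2 -192.7  240.4]
```

```bash
python3 go.py 519 -222.5 90 187.5;
```

```text
shift m [0.1206 0.0127 0.1227] turn [ 0.05 -0.08 -0.06] t 11.85 [ 640.3591 -219.5211  212.5433] [ 179.9532   -0.0779 -172.5577] [-0.2417  0.1077 -0.6292] 59.608825180420496 [ -23.2601   19.7239   72.1956    0.0004   88.1713 -120.7024]
```

Call:
jog_arm:
  plan:
    - [[0, 0, 0], [0.04, 0.004, 0.03], 0.4]
    - [[0, 0, 0], [0.08, 0.008, 0.07], 0.4]
    - [[0, 0, 0], [0.12, 0.013, 0.11], 0.4]
    - [[0, 0, 0], [0.12, 0.013, 0.122], 0.4]
    - [[0, 0, 0], [0.12, 0.013, 0.122], 0.4]
    - [[0, 0, 0], [0.12, 0.013, 0.122], 0.4]

```text
time: 12.6
tool_pos: [522.8, -222.1, 93.5]
tcp_rot: [-179.9, 0.2, -172.4]
ft_force: [0.3, 0.4, 1.2]
finger_gap: 59.8
```

```bash
python3 - <<'E'
from look import *
shot('wrist','w6')
E
python3 go.py 519 -222.5 29 187.5
```

```text
shift m [0.0041 0.0004 0.0646] turn [-0.14  0.2   0.08] t 12.65 [ 522.8505 -222.2241   93.616 ] [-179.864     0.1984 -172.4205] [ 0.7454 -0.2745  0.21  ] 59.70884510515964 [ -28.2011    8.0169   98.5772    0.0059   73.1654 -125.782 ]
```

View pics/w6.png

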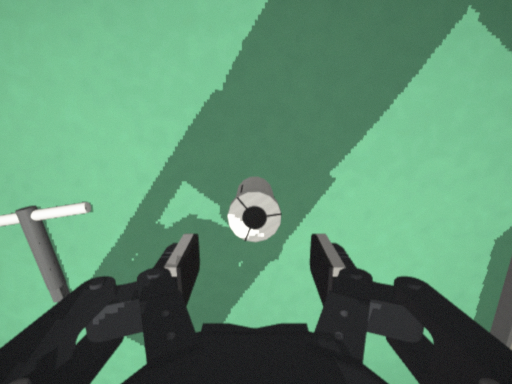

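Call:
jog_arm:
  plan:
    - [[0, 0, 0], [0, 0, 0.02], 0.4]
    - [[0, 0, 0], [0, 0, 0.04], 0.4]
    - [[0, 0, 0], [0, 0, 0.05], 0.4]
    - [[0, 0, 0], [0, 0, 0.05], 0.4]

```text
time: 13.15
tool_pos: [519.2, -221.1, 39.2]
tcp_rot: [179.9, -0.2, -172.5]
ft_force: [-0.5, -0.4, 0.1]
finger_gap: 59.8
```

Call:
jog_arm:
  plan:
    - [[0, 0, 0], [0, 0, 0.006], 0.4]
    - [[0, 0, 0], [0, 0, 0.01], 0.4]
    - [[0, 0, 0], [0, 0, 0.01], 0.4]

```text
time: 13.52
tool_pos: [520.3, -221.7, 31.0]
tcp_rot: [180.0, -0.0, -172.5]
ft_force: [0.1, -0.8, -0.3]
finger_gap: 59.8
```

```bash
python3 - <<'E'
from look import *
shot('wrist','w7')
E
python3 go.py 519 -222.5 29 187.5
```

```text
shift m [ 0.0015 -0.0006  0.0023] turn [-0.    0.    0.02] t 13.575 [ 520.4562 -221.7287   31.2686] [-179.9991    0.0033 -172.4773] [0.7647 0.1839 0.3099] 59.69866807399344 [ -28.2687   12.3461  100.8385    0.0012   66.8123 -125.7919]
```

View pics/w7.png

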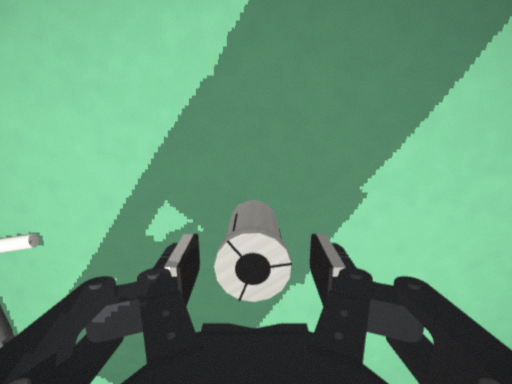

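The collet is centred between the pads at (253,267). Closing on it now.

Call:
jog_arm:
  plan:
    - [[0, 0, 0], [0.001, 0, 0.001], -1]
    - [[0, 0, 0], [0.001, 0, 0.001], -1]
    - [[0, 0, 0], [0.001, 0, 0.001], -1]
    - [[0, 0, 0], [0.001, 0, 0.001], -1]
    - [[0, 0, 0], [0.001, 0, 0.001], -1]
  force: 50

```text
time: 14.2
tool_pos: [519.8, -222.0, 30.7]
tcp_rot: [-180.0, 0.0, -172.5]
ft_force: [-0.7, 0.6, 4.8]
finger_gap: 34.5
```

```bash
python3 go.py 580 -50 170 187.5
```

```text
shift m [-0.0823  0.1626 -0.1394] turn [-0.03  0.04  0.02] t 14.2 [ 519.7888 -222.023    30.6554] [-179.9744    0.0359 -172.4762] [-0.6671  0.5982  4.8318] 34.52886006200384 [ -28.3267   12.287   100.9797    0.0003   66.6892 -125.8506]
```

Call:
jog_arm:
  plan:
    - [[0, 0, 0], [0, 0, 0], -1]
    - [[0, 0, 0], [0, 0, 0], -1]

```text
time: 14.45
tool_pos: [519.8, -222.0, 30.6]
tcp_rot: [-180.0, 0.0, -172.5]
ft_force: [-0.6, 1.1, 5.6]
finger_gap: 34.9
```

```bash
python3 - <<'E'
from look import *
shot('wrist','w8')
from geo import *
s=V('w8');c=s.cloud()
cv2.imwrite('pics/w8z.png',cv2.resize(s.p[200:340,170:340],None,fx=4,fy=4,interpolation=cv2.INTER_CUBIC))
print(c[225:262:3,205:303:7,2].round(0).astype(int))
E
```

```text
[[ 1  1  1  1 35 42 46 47 47 43 34  1  0  1]
 [ 1  2  1  1 39 47 50 57 56 48 39  1  0  1]
 [ 0 46 47  0 44 58 60 61 61 58 44  1 46 47]
 [ 0 50 50  1 58 62 63 64 65 63 58  1 51 50]
 [ 1 53 53  1 61 65 65 64 65 64 62  1 51 53]
 [49 57 56  3 64 66 65 65 65 66 65 58 52 56]
 [60 60 57 61 66 66 65 65 65 65 65 62 53 61]
 [64 63 56 64 65 65 64 65 65 65 65 65 54 62]
 [67 66 58 65 65 64 64 65 64 64 64 66 54 66]
 [70 69 57 65 64 65 64 64 66 64 64 66 62 70]
 [73 72 65 65 65 65 65 65 66 64 65 65 65 71]
 [75 76 65 64 64 65 66 65 65 65 65 65 65 74]
 [77 78 66 66 64 64 64 65 64 66 65 65 64 77]]
```

View pics/w8z.png

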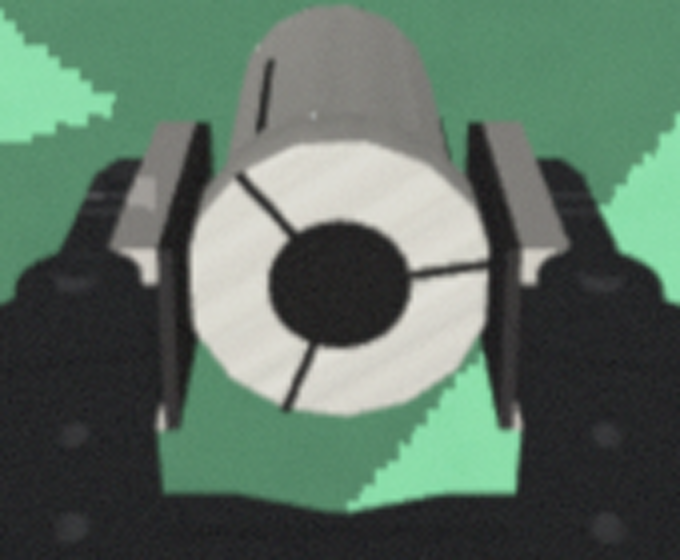

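Call:
jog_arm:
  plan:
    - [[0, 0, 0], [0, 0, -0.02], -1]
    - [[0, 0, 0], [0, 0, -0.05], -1]
    - [[0, 0, 0], [0, 0, -0.09], -1]
    - [[0, 0, 0], [0, 0, -0.12], -1]
    - [[0, 0, 0], [0, 0, -0.12], -1]

```text
time: 15.12
tool_pos: [521.3, -222.9, 154.2]
tcp_rot: [-179.8, 0.3, -172.5]
ft_force: [1.2, -0.2, -1.7]
finger_gap: 34.9
```

```bash
python3 go.py 605 50 150 187.5
```

```text
shift m [-0.1186  0.2596  0.0038] turn [-0.21  0.29  0.02] t 15.125 [ 521.336  -222.8864  154.1924] [-179.7867    0.2911 -172.4778] [ 1.1748 -0.1947 -1.7418] 34.8632311846753 [ -28.3275    4.4573   95.7828   -0.0025   79.3991 -125.8487]
```

Call:
jog_arm:
  plan:
    - [[0, 0, 0], [-0.015, 0.035, 0], -1]
    - [[0, 0, 0], [-0.035, 0.08, 0], -1]
    - [[0, 0, 0], [-0.058, 0.13, 0], -1]
    - [[0, 0, 0], [-0.08, 0.18, 0], -1]
    - [[0, 0, 0], [-0.1, 0.225, 0], -1]
    - [[0, 0, 0], [-0.119, 0.26, 0], -1]
    - [[0, 0, 0], [-0.119, 0.26, 0], -1]
    - [[0, 0, 0], [-0.119, 0.26, 0], -1]

```text
time: 16.12
tool_pos: [602.4, 51.2, 148.8]
tcp_rot: [-180.0, -0.1, -172.4]
ft_force: [-0.2, -0.7, -2.6]
finger_gap: 35.0
```

```bash
python3 - <<'E'
from look import *
shot('wrist','w9')
E
python3 go.py 596 120 150 187.5
```

```text
shift m [-0.0026  0.0695 -0.0009] turn [-0.01 -0.11 -0.  ] t 16.175 [602.5141  50.7518 149.0817] [-179.993    -0.114  -172.5004] [-0.1226 -0.2189 -0.9048] 34.84750202993233 [ -0.0291  10.8489  89.3508  -0.0222  79.9125 -97.5248]
```

View pics/w9.png

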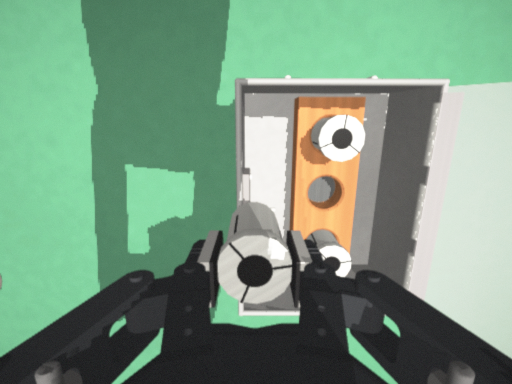

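```bash
python3 - <<'E'
from geo import *
np.set_printoptions(suppress=True,precision=1,linewidth=200)
w=V('w9');t=V('t5')
cv2.imwrite('pics/w9z.png',cv2.resize(w.p[110:285,285:375],None,fx=5,fy=5,interpolation=cv2.INTER_CUBIC)[:,:])
cv2.imwrite('pics/w9z.png',cv2.resize(w.p[110:225,285:375],None,fx=5,fy=5,interpolation=cv2.INTER_CUBIC)[:,:])
def dark(v,x0,x1,y0,y1,th,area=False):
    m=np.zeros((384,512),bool);m[y0:y1,x0:x1]=v.p[y0:y1,x0:x1].max(2)<th
    return max(blobs(m,6),key=lambda b:b[1][4])
# hole: non orange inside rack
hsv=cv2.cvtColor(w.p,cv2.COLOR_BGR2HSV)
m=np.zeros((384,512),bool);m[168:216,300:352]=hsv[168:216,300:352,1]<120
print('hole grey',[b for b in blobs(m,50)])
A=dark(w,320,342,255,277,70);B=dark(w,330,355,128,150,70);H=dark(w,230,280,250,295,70);print(A,B,H)
Z=lambda x,y:(x/5+100-.4,y/5+150-.4)
print('A',w.plane(*A[0],71),tri(w,A[0],t,Z(244,151)));print('B',w.plane(*B[0],71),tri(w,B[0],t,Z(262,403)))
print('mid',(w.plane(*A[0],71)+w.plane(*B[0],71))/2, 'held',w.plane(*H[0],182),'seat top',t.plane(*Z(279,292),33))
E
```

```text
hole grey [(array([321.4, 189. ]), array([308, 176,  28,  27, 598], dtype=int32))]Traceback (most recent call last):
  File "<stdin>", line 13, in <module>
  File "<stdin>", line 8, in dark
ValueError: max() iterable argument is empty
```

View pics/w9z.png

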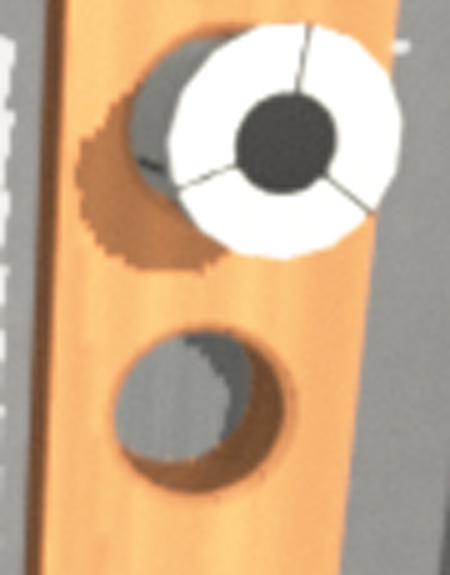

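```bash
python3 - <<'E'
from geo import *
np.set_printoptions(suppress=True,precision=1,linewidth=200)
w=V('w9');t=V('t5')
def dark(v,x0,x1,y0,y1,th,area=False):
    m=np.zeros((384,512),bool);m[y0:y1,x0:x1]=v.p[y0:y1,x0:x1].max(2)<th
    return max(blobs(m,6),key=lambda b:b[1][4])
A=dark(w,320,342,255,277,110);B=dark(w,330,355,128,150,110);H=dark(w,230,280,250,295,110);print(A,B,H)
Z=lambda x,y:(x/5+100-.4,y/5+150-.4)
hp=(324.8,191.6)
print('A',w.plane(*A[0],71),tri(w,A[0],t,Z(244,151)));print('B',w.plane(*B[0],71),tri(w,B[0],t,Z(262,403)))
print('mid',(w.plane(*A[0],71)+w.plane(*B[0],71))/2, 'held',w.plane(*H[0],182),'seat',w.plane(*hp,33),'top',t.plane(*Z(279,290),33),tri(w,hp,t,Z(279,290)))
a,b=w.plane(*hp,33),w.plane(hp[0]+18,hp[1],33);print(np.linalg.norm(b-a))
E
```

```text
(array([328.6, 266.6]), array([320, 255,  20,  22, 339], dtype=int32)) (array([341.7, 138.1]), array([332, 129,  20,  19, 292], dtype=int32)) (array([254. , 270.5]), array([234, 250,  46,  45, 942], dtype=int32))
A [655.6 126.7  71. ] (array([648.2, 122.8,  84.8]), np.float64(2.47529769949043))
B [540.7 113.5  71. ] (array([540.7, 113.8,  70. ]), np.float64(0.06620765716640856))
mid [598.2 120.1  71. ] held [602.9  50.9 182. ] seat [595.1 120.1  33. ] top [595.7 120.   33. ] (array([597.1, 122.5,  24.3]), np.float64(0.22757423706329488))
17.764755709613297
```

Call:
jog_arm:
  plan:
    - [[0, 0, 0], [-0.001, 0.02, 0], -1]
    - [[0, 0, 0], [-0.002, 0.045, 0], -1]
    - [[0, 0, 0], [-0.002, 0.065, 0], -1]
    - [[0, 0, 0], [-0.002, 0.0695, 0], -1]
    - [[0, 0, 0], [-0.002, 0.0695, 0], -1]
    - [[0, 0, 0], [-0.002, 0.0695, 0], -1]

```text
time: 16.92
tool_pos: [596.4, 120.0, 150.2]
tcp_rot: [-180.0, -0.0, -172.5]
ft_force: [0.3, 0.0, -1.7]
finger_gap: 34.9
```

```bash
python3 go.py 595.7 120.2 80 187.5
```

```text
shift m [0.0006 0.0003 0.0702] turn [-0.02 -0.   -0.01] t 16.925 [596.3534 119.9992 150.1802] [-179.9829   -0.0015 -172.5092] [ 0.2573  0.0072 -1.7004] 34.872398899481134 [  6.5596  11.2411  88.7887  -0.0174  79.9715 -90.9282]
```

Call:
jog_arm:
  plan:
    - [[0, 0, 0], [0.0006, 0.0003, 0.02], -1]
    - [[0, 0, 0], [0.0006, 0.0003, 0.045], -1]
    - [[0, 0, 0], [0.0006, 0.0003, 0.065], -1]
    - [[0, 0, 0], [0.0006, 0.0003, 0.076], -1]
    - [[0, 0, 0], [0.0006, 0.0003, 0.08], -1]
    - [[0, 0, 0], [0.0006, 0.0003, 0.08], -1]
    - [[0, 0, 0], [0.0006, 0.0003, 0.08], -1]

```text
time: 17.8
tool_pos: [596.4, 121.0, 71.3]
tcp_rot: [-180.0, 0.1, -172.5]
ft_force: [0.4, 0.6, -2.0]
finger_gap: 34.2
```

```bash
python3 - <<'E'
from look import *
shot('wrist','w10');shot('top','t10')
E
python3 go.py 595.7 120.2 39 187.5
```

```text
shift m [ 0.0007 -0.0007  0.0322] turn [-0.    0.09  0.02] t 17.9 [596.2991 120.97    71.1557] [-179.9964    0.0921 -172.4768] [ 0.1825 -0.5227 -2.0188] 34.262890833138584 [  6.6421  15.4756  92.5434  -0.0023  71.8889 -90.8804]
```

View pics/w10.png

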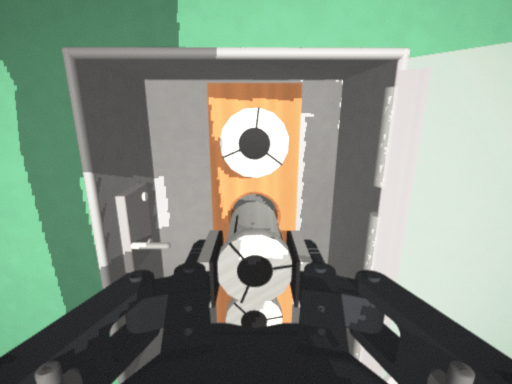

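The held collet lines up with the seat at (255,200). Inserting by feel.

Call:
jog_arm:
  plan:
    - [[0, 0, 0], [0, 0, 0.004], -1]
    - [[0, 0, 0], [0, 0, 0.008], -1]
    - [[0, 0, 0], [0, 0, 0.01], -1]
    - [[0, 0, 0], [0, 0, 0.01], -1]

```text
time: 18.4
tool_pos: [595.3, 120.8, 59.8]
tcp_rot: [-180.0, -0.0, -172.5]
ft_force: [0.2, 0.2, -1.5]
finger_gap: 34.9
```

Call:
jog_arm:
  plan:
    - [[0, 0, 0], [0, 0, 0.003], -1]
    - [[0, 0, 0], [0, 0, 0.006], -1]
    - [[0, 0, 0], [0, 0, 0.006], -1]

```text
time: 18.77
tool_pos: [595.3, 120.8, 53.8]
tcp_rot: [180.0, -0.0, -172.5]
ft_force: [0.9, -0.3, -1.3]
finger_gap: 34.9
```

Call:
jog_arm:
  plan:
    - [[0, 0, 0], [0, 0, 0.004], -1]
    - [[0, 0, 0], [0, 0, 0.008], -1]
    - [[0, 0, 0], [0, 0, 0.012], -1]
    - [[0, 0, 0], [0, 0, 0.012], -1]

```text
time: 19.27
tool_pos: [595.2, 120.8, 41.6]
tcp_rot: [180.0, -0.1, -172.5]
ft_force: [0.4, 0.9, -2.5]
finger_gap: 34.6
```

Call:
jog_arm:
  plan:
    - [[0, 0, 0], [0, 0, 0.0015], -1]
    - [[0, 0, 0], [0, 0, 0.0015], -1]

```text
time: 19.52
tool_pos: [595.6, 120.9, 40.7]
tcp_rot: [-180.0, -0.0, -172.5]
ft_force: [-0.2, -0.0, -1.9]
finger_gap: 34.8
```

Call:
jog_arm:
  plan:
    - [[0, 0, 0], [0, 0, 0.001], -1]
    - [[0, 0, 0], [0, 0, 0.0015], -1]
    - [[0, 0, 0], [0, 0, 0.0015], -1]

```text
time: 19.9
tool_pos: [595.6, 120.9, 39.1]
tcp_rot: [180.0, -0.0, -172.5]
ft_force: [0.0, -0.0, -1.7]
finger_gap: 35.0
```

Call:
jog_arm:
  plan:
    - [[0, 0, 0], [0, 0, 0.001], -1]
    - [[0, 0, 0], [0, 0, 0.001], -1]

```text
time: 20.15
tool_pos: [596.1, 120.9, 38.7]
tcp_rot: [-180.0, 0.1, -172.5]
ft_force: [-0.8, 0.1, 2.8]
finger_gap: 34.4
```

Call:
jog_arm:
  plan:
    - [[0, 0, 0], [0, 0, 0], 0.2]
    - [[0, 0, 0], [0, 0, 0], 0.2]
    - [[0, 0, 0], [0, 0, 0], 0.2]
    - [[0, 0, 0], [0, 0, 0], 0.2]

```text
time: 20.65
tool_pos: [595.6, 120.9, 38.1]
tcp_rot: [180.0, -0.0, -172.5]
ft_force: [-0.9, -0.2, 0.3]
finger_gap: 51.3
```

```bash
python3 - <<'E'
from look import *
shot('wrist','w11')
E
```

```text
(no output)
```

View pics/w11.png

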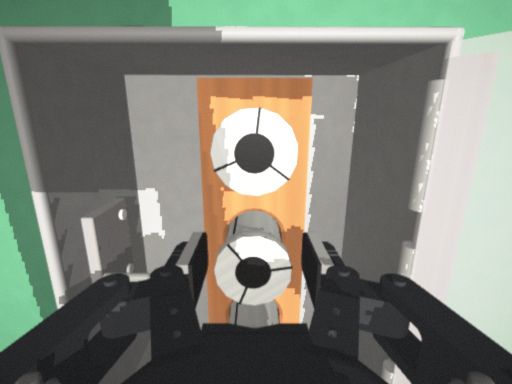

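The collet is released and upright in the seat. Lifting clear.

Call:
jog_arm:
  plan:
    - [[0, 0, 0], [0, 0, -0.01], 0.2]
    - [[0, 0, 0], [0, 0, -0.04], 0.2]
    - [[0, 0, 0], [0, 0, -0.09], 0.2]
    - [[0, 0, 0], [0, 0, -0.14], 0.2]
    - [[0, 0, 0], [0, 0, -0.19], -0.5]
    - [[0, 0, 0], [0, 0, -0.23], -1]
    - [[0, 0, 0], [0, 0, -0.24], -1]
    - [[0, 0, 0], [0, 0, -0.24], -1]

```text
time: 21.7
tool_pos: [595.9, 120.9, 278.8]
tcp_rot: [-180.0, 0.1, -172.5]
ft_force: [-0.3, -0.3, -1.3]
finger_gap: 0.0
```

```bash
python3 - <<'E'
from look import *
shot('wrist','w12');shot('side','s12')
from geo import *
np.set_printoptions(suppress=True,precision=1,linewidth=200)
s=V('s12');cv2.imwrite('pics/s12z.png',cv2.resize(s.p[40:240,60:300],None,fx=3,fy=3,interpolation=cv2.INTER_CUBIC))
E
python3 go.py 575 290 250 187.5
```

```text
shift m [-0.0025  0.1704  0.0262] turn [ 0.01 -0.16  0.02] t 21.8 [594.849  120.7806 276.234 ] [ 179.9948   -0.1603 -172.4794] [-0.3533 -0.1199 -0.6433] 0.4539441598241636 [  6.6372   7.8054  79.4106   0.0027  92.9444 -90.8833]
```

View pics/w12.png

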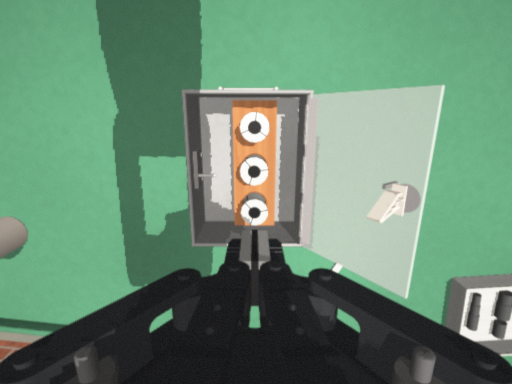

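View pics/s12z.png

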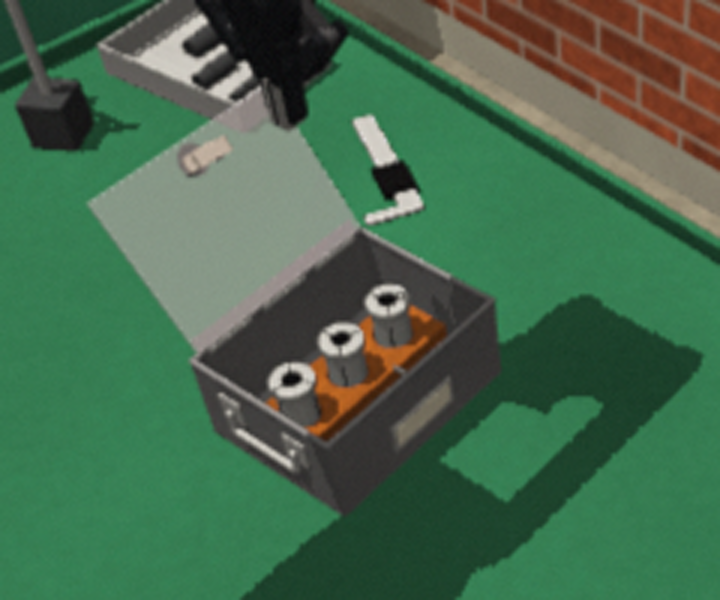

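```bash
python3 go.py 571.3 306 285 97.5
```

```text
shift m [-0.0009  0.1867 -0.0088] turn [-0.12 -0.13 90.02] t 21.8 [594.849  120.7806 276.234 ] [ 179.9948   -0.1603 -172.4794] [-0.3533 -0.1199 -0.6433] 0.4539441598241636 [  6.6372   7.8054  79.4106   0.0027  92.9444 -90.8833]
```

Call:
jog_arm:
  plan:
    - [[0, 0, 10], [0, 0.02, -0.009], -1]
    - [[0, 0, 20], [0, 0.045, -0.009], -1]
    - [[0, 0, 30], [0, 0.075, -0.009], -1]
    - [[0, 0, 40], [0, 0.105, -0.009], -1]
    - [[0, 0, 50], [0, 0.135, -0.009], -1]
    - [[0, 0, 60], [0, 0.16, -0.009], -1]
    - [[0, 0, 70], [0, 0.187, -0.009], -1]
    - [[0, 0, 80], [0, 0.187, -0.009], -1]
    - [[0, 0, 90], [0, 0.187, -0.009], -1]
    - [[0, 0, 90], [0, 0.187, -0.009], -1]
    - [[0, 0, 90], [0, 0.187, -0.009], -1]

```text
time: 23.18
tool_pos: [570.8, 306.0, 285.9]
tcp_rot: [-179.9, 0.0, 97.7]
ft_force: [-0.1, 0.4, 0.3]
finger_gap: -0.0
```

```bash
python3 - <<'E'
from look import *
shot('wrist','w13')
from geo import *
np.set_printoptions(suppress=True,precision=1,linewidth=200)
# cover edge from w12
w=V('w12');
for p in [(443,87),(409,297),(425,190)]: print('edge@201',w.plane(*p,201))
E
python3 go.py 571.3 306 167 97.5
```

```text
edge@201 [486.6 251.7 201. ]
edge@201 [671.4 278.7 201. ]
edge@201 [567.5 262.4 201. ]
shift m [-0.      0.0005  0.1193] turn [-0.08  0.02  0.2 ] t 23.225 [570.9054 306.0164 286.2586] [-179.9232    0.0217   97.7001] [ 0.3345 -0.0552 -0.1464] 0.01096366544251659 [23.6585 14.0623 71.3337  0.0002 94.6838 15.9585]
```

View pics/w13.png

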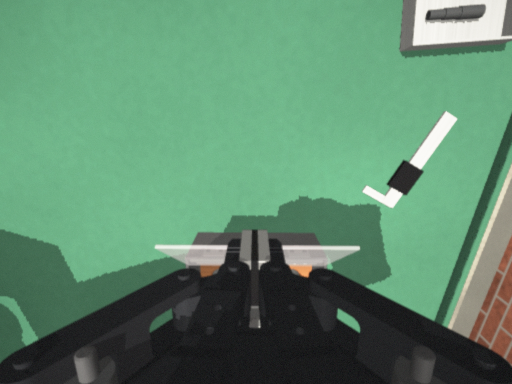

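The cover's edge stands where predicted (y ≈ 263), and the fingers are behind it with a clear way down.

Call:
jog_arm:
  plan:
    - [[0, 0, 0], [0, 0, 0.03], -1]
    - [[0, 0, 0], [0, 0, 0.07], -1]
    - [[0, 0, 0], [0, 0, 0.105], -1]
    - [[0, 0, 0], [0, 0, 0.119], -1]
    - [[0, 0, 0], [0, 0, 0.119], -1]
    - [[0, 0, 0], [0, 0, 0.119], -1]

```text
time: 23.98
tool_pos: [572.2, 306.7, 170.4]
tcp_rot: [179.8, -0.0, 97.5]
ft_force: [1.1, 0.5, 0.1]
finger_gap: 0.2
```

```bash
cat > arc.py <<'E'
import numpy as np
from bench import *
np.set_printoptions(suppress=True,precision=4)
s=sense();c=np.array([596.7,112.6]);yb=np.array([-.1305,.9914]);xb=np.array([.9914,.1305])
d=s['tool_pos'][:2]-c; Y=d@yb;X=d@xb;Z=s['tool_pos'][2]
print('box',X,Y,Z,s['time'],s['ft_force'],s['tcp_rot'])
for deg in list(range(126,0,-6)):
    th=np.radians(deg)
    if deg>=90: y=70.5-139*np.cos(th)-2.5*np.sin(th); z=88.5+139*np.sin(th)-2.5*np.cos(th)-18
    else:
        r=122+ (min(90-deg,50)/50)*12
        y=70.5-r*np.cos(th)-2.5*np.sin(th); z=88.5+r*np.sin(th)-2.5*np.cos(th)
    print(deg,'dx %.3f dz %.3f'%((y+11-Y)/1000,-(z-8-Z)/1000))
E
python3 arc.py
```

```text
box 1.0619830011133073 195.61407622305404 170.3668257849984 23.975 [1.0809 0.4794 0.1423] [179.8358  -0.0481  97.545 ]
126 dx -0.034 dz -0.006
120 dx -0.047 dz -0.014
114 dx -0.060 dz -0.020
108 dx -0.074 dz -0.025
102 dx -0.088 dz -0.029
96 dx -0.102 dz -0.031
90 dx -0.117 dz -0.031
84 dx -0.130 dz -0.033
78 dx -0.143 dz -0.032
72 dx -0.156 dz -0.029
66 dx -0.168 dz -0.026
60 dx -0.181 dz -0.021
54 dx -0.193 dz -0.014
48 dx -0.204 dz -0.007
42 dx -0.215 dz 0.002
36 dx -0.224 dz 0.013
30 dx -0.231 dz 0.025
24 dx -0.238 dz 0.038
18 dx -0.242 dz 0.051
12 dx -0.246 dz 0.064
6 dx -0.248 dz 0.078
```

Call:
jog_arm:
  plan:
    - [[0, 0, 0], [-0.015, 0, -0.003], -1]
    - [[0, 0, 0], [-0.025, 0, -0.006], -1]
    - [[0, 0, 0], [-0.034, 0, -0.009], -1]
    - [[0, 0, 0], [-0.04, 0, -0.014], -1]
    - [[0, 0, 0], [-0.047, 0, -0.017], -1]
    - [[0, 0, 0], [-0.053, 0, -0.02], -1]

```text
time: 24.72
tool_pos: [578.3, 253.7, 188.9]
tcp_rot: [180.0, -0.0, 97.5]
ft_force: [-0.2, 3.4, 2.6]
finger_gap: 0.1
```

```bash
python3 arc.py | head -12
```

```text
box 0.1393434857469328 142.32088072267118 188.88759253720534 24.725 [-0.1837  3.4342  2.5517] [179.9594  -0.0326  97.5386]
126 dx 0.019 dz 0.012
120 dx 0.007 dz 0.005
114 dx -0.007 dz -0.002
108 dx -0.020 dz -0.007
102 dx -0.034 dz -0.010
96 dx -0.049 dz -0.012
90 dx -0.063 dz -0.013
84 dx -0.076 dz -0.014
78 dx -0.089 dz -0.013
72 dx -0.102 dz -0.011
66 dx -0.115 dz -0.007
```

Call:
jog_arm:
  plan:
    - [[0, 0, 0], [-0.007, 0, -0.002], -1]
    - [[0, 0, 0], [-0.014, 0, -0.005], -1]
    - [[0, 0, 0], [-0.02, 0, -0.007], -1]
    - [[0, 0, 0], [-0.027, 0, -0.009], -1]
    - [[0, 0, 0], [-0.034, 0, -0.01], -1]
    - [[0, 0, 0], [-0.041, 0, -0.011], -1]
    - [[0, 0, 0], [-0.049, 0, -0.012], -1]

```text
time: 25.6
tool_pos: [584.4, 204.6, 200.2]
tcp_rot: [-180.0, 0.0, 97.5]
ft_force: [-0.2, 1.3, 1.0]
finger_gap: 0.3
```

```bash
python3 - <<'E'
from look import *
shot('wrist','w14');shot('side','s14')
from geo import *
s=V('s14');cv2.imwrite('pics/s14z.png',cv2.resize(s.p[20:220,60:300],None,fx=3,fy=3,interpolation=cv2.INTER_CUBIC))
E
python3 arc.py
```

```text
box -0.09909223170911871 92.2602411659961 200.11831686546694 25.7 [0.0914 2.3398 1.0777] [-179.9783    0.031    97.4729]
126 dx 0.069 dz 0.024
120 dx 0.057 dz 0.016
114 dx 0.043 dz 0.010
108 dx 0.030 dz 0.005
102 dx 0.016 dz 0.001
96 dx 0.001 dz -0.001
90 dx -0.013 dz -0.001
84 dx -0.026 dz -0.003
78 dx -0.039 dz -0.002
72 dx -0.052 dz 0.000
66 dx -0.065 dz 0.004
60 dx -0.078 dz 0.009
54 dx -0.090 dz 0.015
48 dx -0.101 dz 0.023
42 dx -0.112 dz 0.032
36 dx -0.121 dz 0.043
30 dx -0.128 dz 0.055
24 dx -0.134 dz 0.067
18 dx -0.139 dz 0.081
12 dx -0.142 dz 0.094
6 dx -0.144 dz 0.108
```

View pics/w14.png

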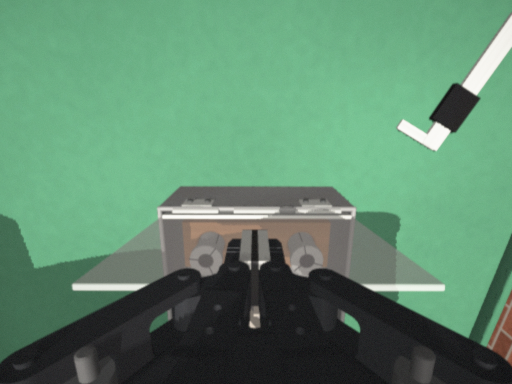

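View pics/s14z.png

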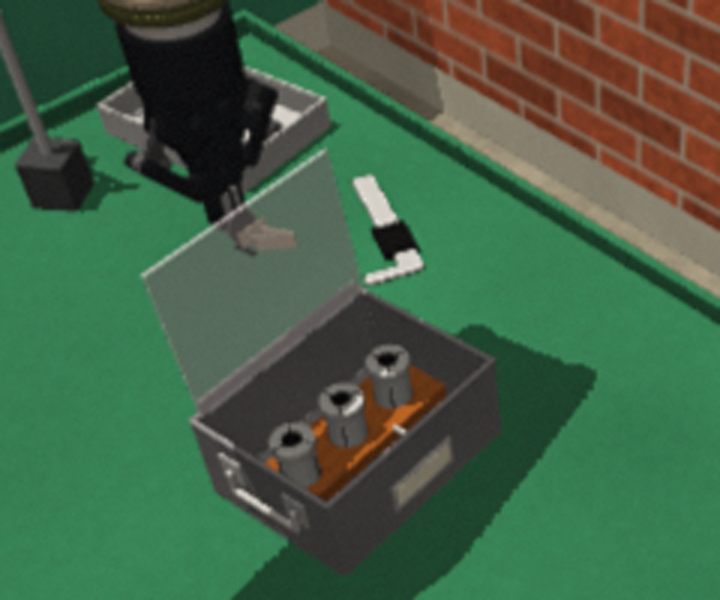

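The cover is near upright and the fingers are pushing it at its middle, with forces of 1 to 3 N. Continuing along the arc.

Call:
jog_arm:
  plan:
    - [[0, 0, 0], [-0.007, 0, -0.001], -1]
    - [[0, 0, 0], [-0.013, 0, -0.002], -1]
    - [[0, 0, 0], [-0.02, 0, -0.003], -1]
    - [[0, 0, 0], [-0.026, 0, -0.003], -1]
    - [[0, 0, 0], [-0.033, 0, -0.003], -1]
    - [[0, 0, 0], [-0.039, 0, -0.002], -1]
    - [[0, 0, 0], [-0.046, 0, -0.001], -1]
    - [[0, 0, 0], [-0.052, 0, 0], -1]

```text
time: 26.7
tool_pos: [591.4, 153.1, 200.1]
tcp_rot: [180.0, 0.0, 97.5]
ft_force: [0.3, 2.4, -0.7]
finger_gap: -0.3
```

Call:
jog_arm:
  plan:
    - [[0, 0, 0], [-0.007, 0, 0.002], -1]
    - [[0, 0, 0], [-0.013, 0, 0.004], -1]
    - [[0, 0, 0], [-0.02, 0, 0.006], -1]
    - [[0, 0, 0], [-0.026, 0, 0.009], -1]
    - [[0, 0, 0], [-0.032, 0, 0.012], -1]
    - [[0, 0, 0], [-0.038, 0, 0.015], -1]

```text
time: 27.45
tool_pos: [596.3, 115.5, 185.0]
tcp_rot: [180.0, -0.0, 97.5]
ft_force: [-0.3, 2.9, -0.6]
finger_gap: -0.2
```

```bash
python3 - <<'E'
from look import *
shot('wrist','w15');shot('side','s15')
from geo import *
s=V('s15');cv2.imwrite('pics/s15z.png',cv2.resize(s.p[20:220,60:300],None,fx=3,fy=3,interpolation=cv2.INTER_CUBIC))
E
python3 arc.py
```

```text
box -0.017306899070721235 2.4846082919277714 184.82707523694006 27.55 [ 1.5163  2.1296 -0.0401] [-179.9886    0.0283   97.4845]
126 dx 0.159 dz 0.008
120 dx 0.146 dz 0.001
114 dx 0.133 dz -0.006
108 dx 0.120 dz -0.011
102 dx 0.105 dz -0.014
96 dx 0.091 dz -0.016
90 dx 0.077 dz -0.017
84 dx 0.064 dz -0.018
78 dx 0.051 dz -0.017
72 dx 0.038 dz -0.015
66 dx 0.025 dz -0.011
60 dx 0.012 dz -0.006
54 dx 0.000 dz 0.000
48 dx -0.011 dz 0.008
42 dx -0.022 dz 0.017
36 dx -0.031 dz 0.028
30 dx -0.038 dz 0.039
24 dx -0.044 dz 0.052
18 dx -0.049 dz 0.065
12 dx -0.053 dz 0.079
6 dx -0.055 dz 0.093
```

View pics/s15z.png

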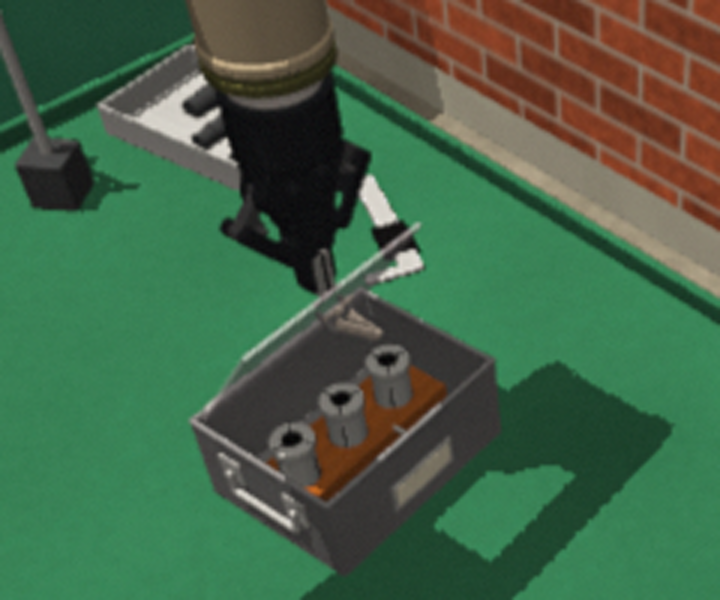

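Call:
jog_arm:
  plan:
    - [[0, 0, 0], [-0.006, 0, 0.004], -1]
    - [[0, 0, 0], [-0.011, 0, 0.008], -1]
    - [[0, 0, 0], [-0.017, 0, 0.012], -1]
    - [[0, 0, 0], [-0.022, 0, 0.017], -1]
    - [[0, 0, 0], [-0.027, 0, 0.022], -1]
    - [[0, 0, 0], [-0.031, 0, 0.028], -1]
    - [[0, 0, 0], [-0.035, 0, 0.033], -1]
    - [[0, 0, 0], [-0.038, 0, 0.039], -1]

```text
time: 28.55
tool_pos: [601.4, 77.6, 146.1]
tcp_rot: [180.0, 0.0, 97.5]
ft_force: [-1.3, -0.4, 3.8]
finger_gap: -0.0
```

```bash
python3 arc.py | sed -n '1p;17,30p'
```

```text
box 0.09688781792677705 -35.31400398412181 146.07664963062646 28.55 [-1.3418 -0.4108  3.8394] [179.9899   0.0388  97.5106]
36 dx 0.007 dz -0.011
30 dx -0.000 dz 0.001
24 dx -0.007 dz 0.013
18 dx -0.011 dz 0.027
12 dx -0.015 dz 0.040
6 dx -0.017 dz 0.054
```

Call:
jog_arm:
  plan:
    - [[0, 0, 0], [-0.004, 0, 0.006], -1]
    - [[0, 0, 0], [-0.007, 0, 0.012], -1]
    - [[0, 0, 0], [-0.009, 0, 0.018], -1]
    - [[0, 0, 0], [-0.011, 0, 0.023], -1]
    - [[0, 0, 0], [-0.013, 0, 0.028], -1]
    - [[0, 0, 0], [-0.014, 0, 0.033], -1]

```text
time: 29.3
tool_pos: [603.1, 64.1, 112.9]
tcp_rot: [180.0, 0.0, 97.5]
ft_force: [-0.8, 1.1, 3.6]
finger_gap: 0.2
```

Call:
jog_arm:
  plan:
    - [[0, 0, 0], [-0.001, 0, 0.004], -1]
    - [[0, 0, 0], [-0.002, 0, 0.008], -1]
    - [[0, 0, 0], [-0.003, 0, 0.012], -1]
    - [[0, 0, 0], [-0.003, 0, 0.015], -1]
    - [[0, 0, 0], [-0.004, 0, 0.018], -1]
    - [[0, 0, 0], [-0.004, 0, 0.018], -1]

```text
time: 30.05
tool_pos: [603.6, 60.7, 94.9]
tcp_rot: [-180.0, -0.0, 97.5]
ft_force: [-1.0, 3.2, 2.6]
finger_gap: 0.0
```

```bash
python3 - <<'E'
from look import *
shot('wrist','w16');shot('side','s16')
from geo import *
s=V('s16');cv2.imwrite('pics/s16z.png',cv2.resize(s.p[60:220,80:280],None,fx=4,fy=3.75,interpolation=cv2.INTER_CUBIC))
E
python3 arc.py | sed -n '1p;17,30p'
```

```text
box 0.05917451495473811 -52.38238360505898 95.18370510515558 30.15 [-0.3613  2.5783  2.5306] [179.9998  -0.0184  97.5303]
36 dx 0.024 dz -0.062
30 dx 0.017 dz -0.050
24 dx 0.010 dz -0.038
18 dx 0.006 dz -0.024
12 dx 0.002 dz -0.011
6 dx 0.000 dz 0.003
```

View pics/s16z.png

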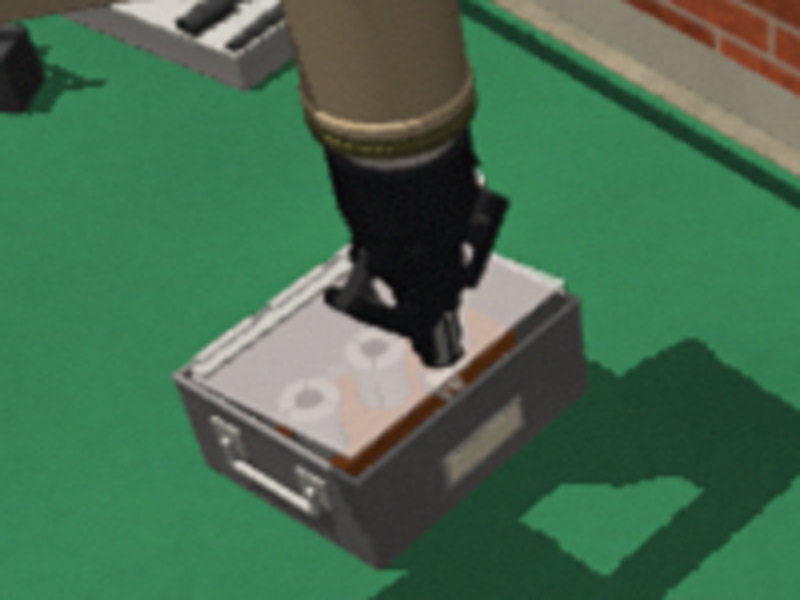

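View pics/w16.png

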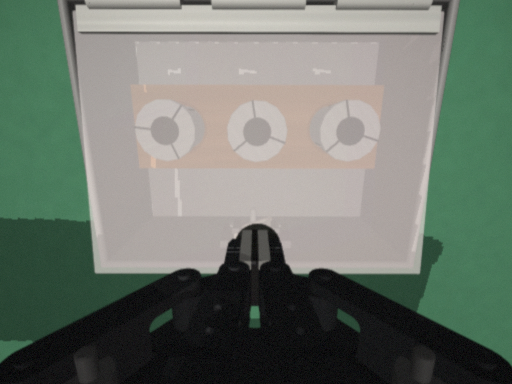

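The cover is about 7° open with the fingers on the pad. Now pressing down by feel.

Call:
jog_arm:
  plan:
    - [[0, 0, 0], [-0.001, 0, 0.003], -1]
    - [[0, 0, 0], [-0.001, 0, 0.006], -1]
    - [[0, 0, 0], [-0.001, 0, 0.009], -1]
    - [[0, 0, 0], [-0.001, 0, 0.012], -1]
    - [[0, 0, 0], [-0.001, 0, 0.012], -1]

```text
time: 30.78
tool_pos: [603.9, 59.2, 82.9]
tcp_rot: [180.0, 0.0, 97.5]
ft_force: [1.4, 1.2, 3.4]
finger_gap: -0.1
```

Call:
jog_arm:
  plan:
    - [[0, 0, 0], [0, 0, 0.0015], -1]
    - [[0, 0, 0], [0, 0, 0.003], -1]
    - [[0, 0, 0], [0, 0, 0.003], -1]

```text
time: 31.15
tool_pos: [603.9, 59.2, 80.1]
tcp_rot: [180.0, 0.0, 97.5]
ft_force: [1.9, 0.6, 1.8]
finger_gap: 0.1
```

Call:
jog_arm:
  plan:
    - [[0, 0, 0], [0, 0, 0.001], -1]
    - [[0, 0, 0], [0, 0, 0.002], -1]
    - [[0, 0, 0], [0, 0, 0.002], -1]

```text
time: 31.52
tool_pos: [603.9, 59.2, 78.2]
tcp_rot: [180.0, 0.0, 97.5]
ft_force: [2.3, -0.5, 3.0]
finger_gap: 0.1
```

Call:
jog_arm:
  plan:
    - [[0, 0, 0], [0, 0, 0.001], -1]
    - [[0, 0, 0], [0, 0, 0.002], -1]
    - [[0, 0, 0], [0, 0, 0.002], -1]

```text
time: 31.9
tool_pos: [603.7, 59.4, 76.0]
tcp_rot: [-180.0, 0.0, 97.5]
ft_force: [1.6, -0.9, 2.3]
finger_gap: 0.1
```

Call:
jog_arm:
  plan:
    - [[0, 0, 0], [0, 0, 0.001], -1]
    - [[0, 0, 0], [0, 0, 0.001], -1]

```text
time: 32.15
tool_pos: [603.6, 59.4, 75.0]
tcp_rot: [-180.0, -0.0, 97.5]
ft_force: [1.2, -0.6, 4.7]
finger_gap: 0.1
```

Call:
jog_arm:
  plan:
    - [[0, 0, 0], [0, 0, 0.0005], -1]
    - [[0, 0, 0], [0, 0, 0.0005], -1]

```text
time: 32.4
tool_pos: [603.6, 59.5, 74.6]
tcp_rot: [-180.0, -0.0, 97.5]
ft_force: [1.4, -0.8, 3.9]
finger_gap: -0.1
```

Call:
jog_arm:
  plan:
    - [[0, 0, 0], [0, 0, 0.0005], -1]
    - [[0, 0, 0], [0, 0, 0.0005], -1]

```text
time: 32.65
tool_pos: [603.6, 59.5, 74.1]
tcp_rot: [-180.0, -0.0, 97.5]
ft_force: [0.4, 0.0, 4.3]
finger_gap: 0.1
```

Call:
jog_arm:
  plan:
    - [[0, 0, 0], [0, 0, 0.0005], -1]
    - [[0, 0, 0], [0, 0, 0.0005], -1]

```text
time: 32.9
tool_pos: [603.6, 59.5, 73.6]
tcp_rot: [-180.0, -0.0, 97.5]
ft_force: [-0.2, 1.1, 4.5]
finger_gap: 0.2
```

Call:
jog_arm:
  plan:
    - [[0, 0, 0], [0, 0, 0.0005], -1]
    - [[0, 0, 0], [0, 0, 0.0005], -1]

```text
time: 33.15
tool_pos: [603.7, 59.5, 73.3]
tcp_rot: [-180.0, -0.0, 97.5]
ft_force: [-0.7, 1.0, 6.0]
finger_gap: 0.2
```

Force is rising at the stop (6 N at z = 73.3), which is 1 mm past the relatch depth. One more small step, then let up.

Call:
jog_arm:
  plan:
    - [[0, 0, 0], [0, 0, 0.0004], -1]
    - [[0, 0, 0], [0, 0, 0.0004], -1]

```text
time: 33.4
tool_pos: [603.7, 59.5, 73.1]
tcp_rot: [-180.0, -0.0, 97.5]
ft_force: [-0.9, -0.1, 7.2]
finger_gap: -0.3
```

Call:
jog_arm:
  plan:
    - [[0, 0, 0], [0, 0, -0.002], -1]
    - [[0, 0, 0], [0, 0, -0.005], -1]
    - [[0, 0, 0], [0, 0, -0.008], -1]
    - [[0, 0, 0], [0, 0, -0.012], -1]
    - [[0, 0, 0], [0, 0, -0.012], -1]

```text
time: 34.02
tool_pos: [603.7, 59.4, 84.9]
tcp_rot: [180.0, 0.0, 97.5]
ft_force: [0.3, -0.4, 0.5]
finger_gap: 0.1
```

No force at z = 84.9, so the cover stayed down. Backing away and checking.

Call:
jog_arm:
  plan:
    - [[0, 0, 0], [0, 0, -0.02], -1]
    - [[0, 0, 0], [0, 0, -0.06], -1]
    - [[0, 0, 0], [-0.03, 0, -0.1], -1]
    - [[0, 0, 0], [-0.08, 0, -0.14], -1]
    - [[0, 0, 0], [-0.13, 0, -0.15], -1]
    - [[0, 0, 0], [-0.18, 0, -0.15], -1]
    - [[0, 0, 0], [-0.22, 0, -0.15], -1]
    - [[0, 0, 0], [-0.22, 0, -0.15], -1]
    - [[0, 0, 0], [-0.22, 0, -0.15], -1]

```text
time: 35.15
tool_pos: [632.6, -158.3, 235.6]
tcp_rot: [180.0, -0.0, 97.5]
ft_force: [-0.1, 0.4, 0.4]
finger_gap: -0.3
```

```bash
python3 - <<'E'
from look import *
shot('top','t20');shot('side','s20');shot('wrist','w20')
print(sense()['time'],sense()['ft_force'])
from geo import *
np.set_printoptions(suppress=True,precision=1,linewidth=200)
t0=V('top0');t=V('t20');s=V('s20');s0=V('side0')
cv2.imwrite('pics/t20z.png',cv2.resize(t.p[140:270,100:220],None,fx=4,fy=4,interpolation=cv2.INTER_CUBIC))
cv2.imwrite('pics/s20z.png',cv2.resize(s.p[60:260,80:320],None,fx=3,fy=3,interpolation=cv2.INTER_CUBIC))
for v in (s0,s): 
    c=v.cloud(); print('pad/cover z',np.median(c[156:161,187:195,2]),np.median(c[165:175,180:188,2]),np.median(c[140:150,165:175,2]))
E
```

```text
35.3 [ 0.31440627  0.21917291 -0.15108005]
pad/cover z 87.63187969765795 87.51868929964746 86.50588928456398
pad/cover z 87.74541028110025 87.76555940982854 86.32021349789875
```

View pics/t20z.png

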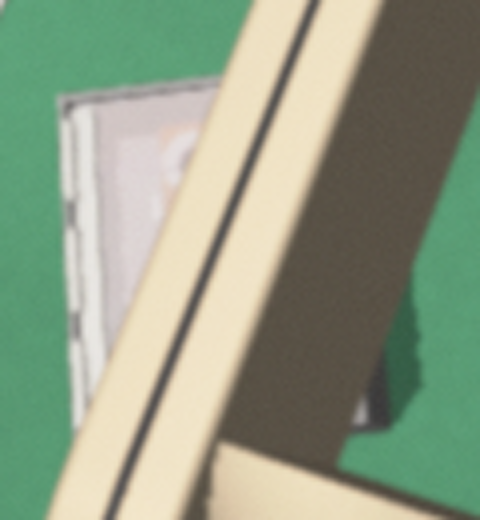

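View pics/s20z.png

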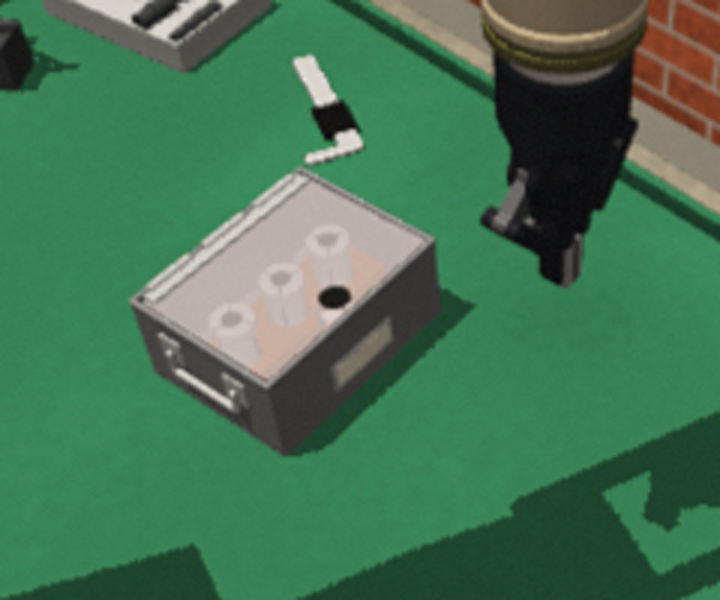

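The cover is flush and latched: its height matches the start within 0.3 mm at three spots. Three collets stand under it at equal height, and the arm is clear.

```bash
python3 -c "
from bench import *
print(sense()['ft_force']); print(hand_in())"
```

```text
[ 0.31440627  0.21917291 -0.15108005]
the job is handed in; nothing more can be done
None
```

I released the cover at its pad, stood the loose collet in the empty middle seat, then swung the cover down and pressed it back onto its latch. I handed the job in at about 35 s. There was no verdict.

**Last checks**
- **Cover:** it is flush. Depth readings at three spots match the starting, latched state within 0.3 mm. Letting up after the last press left no force on the fingers, so the latch alone holds it.
- **Collet:** floor contact came at the expected height (tool z about 39 mm). The side view shows it upright and level with the two stored collets, which are in place.
- **Robot:** the arm is clear, with wrist forces at noise level.

**What disagreed or went less well**
- **Fingertip position:** `nose_length` says the shut fingertips reach 17 mm ahead of the TCP. The cameras and the contact on the pad put them about 8 mm behind it, so I worked from that measured offset.
- **First press:** I went into the hard stop. The wrist reading reached 13.2 N vertically, about 14.3 N with the sideways forces, close to the 15 N limit. The closing press peaked at 7.2 N.
- **Grip reading:** the gripper showed about 35 mm on the 37 mm collet head. The grip held, and the collet went in without resistance.
- **Last top view:** the arm hid most of the box, so the final cover check rests on the side camera. I did not measure the oil bottle and chuck key again at the end; the arm made no contact near them.

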